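Hang the rinsed glue pots to drain

ROBOT

A 7-joint arm with a two-finger parallel gripper is mounted at the origin on the work surface. World frame = base frame: x ahead of the robot, y to its left, z up, the work surface at z = 0. Lengths are in m, angles in rad, forces in N, time in s.
With the tool pointing down it reaches from about 0.425 to 0.95 m from the base axis. Payload 4.7 kg.
Tool frame: the origin (TCP) lies on the front face of the gripper's body, between the roots of the fingers; the fingertips stand 70 mm ahead of it and the grasp point (between the pads) lies 51 mm ahead of it; z points along the fingers, x is the direction in which the jaws open and shut, and the axes are right-handed (so a half turn about z gives the same grasp; the last joint's range is limited). The gripper opens to 87 mm and grips with 3 to 60 N. Pads are 19 mm wide; open, the fingers measure 117 mm over their backs; the gripper's body (75 mm by 190 mm) begins 51 mm behind the grasp point.
Start: joints at [-1.136, 0.469, -0.049, 1.532, 0.024, 1.141, -0.082], TCP at [0.302, 0.604, 0.292] pointing down, gripper open.
Joint ranges: [-2.59, 2.59], [-0.33, 1.99], [-1.39, 1.29], [0.1, 2.45], [-1.04, 4.18], [0.21, 1.99], [-2.66, 2.66]. Speed limits (rad/s): [2.57, 2.57, 3.14, 3.14, 3.14, 3.14, 3.14].

INTERFACE

Orientations are given as a rotation vector (axis times angle).
In Python, from rig import env gives the robot as it stands. The module is installed in compiled form; this text tells all that it offers. Calls block until the motion is done:
- env.movep(position, orientation): joint-space move of the TCP to a pose.
- env.line_to(position, frame=None, v=0.15): straight line of the TCP; frame=None keeps the orientation; v is the mean speed in m/s.
- env.move_j(angles): joint-space move.
- env.gripper_to(opening): finger opening in m; the grip force is fixed at half the most; returns when the fingers have stopped.
- env.wait(seconds).
- env.ik(position, orientation): joint angles nearest the present ones, or None.
- env.capture(name): name is "scene" or "top" or "wrist"; returns (picture, depth): 420x560x3 uint8, blue, green, red; 420x560 float32, m along the optical axis (not along the pixel's ray), 0 where there is no reading.
- env.calibration(name): a dict with "camera_matrix" (3x3 intrinsics, pixels), "world_from_camera" (4x4, takes a point from camera to world coordinates); the wrist camera has in their place "hand_eye" (4x4, takes a point from camera to tool coordinates, whose origin is the TCP and whose axes are the tool frame's). Camera axes: x right, y up, looking along -z (the intrinsics and any distortion apply to the point x, -y, -z); pixel columns grow to the right and rows downward; lengths in m; the calibration is good to about 2 mm. A picture is of the moment at which its call begins: read the wrist's pose just before it. calibration takes no time and is no camera call.
A pose or a line that the arm cannot do raises env.IKError and nothing moves.
- env.job_done(): hands the job in, once; it reports no verdict.
Trained networks look in the newest picture that a camera, given by its name, has taken for a name from the list of things; names that differ only in an ending like _2 or _b are one class to them, and where a whole thing is asked for, a point or a joint stands for the part that bears it (a point fixed in the world has none). Each returns a list of dicts, best first, with "p" (0 to 1); they miss things now and then, are a little off and sometimes report something else, mostly with a low value. They report only what shows in the picture. A call takes as long as a camera call. They do not tell look-alikes from the thing itself.
- env.boxes_of(camera, query): "pixel" ([row, column] in pixels, amid what is visible of it).
- env.outline_of(camera, query): "pixels" (420x560 bool, what is visible of it) and "pixel" ([row, column] in pixels, amid what is visible of it).
- env.landmark_of(camera, query): "pixel" ([row, column] in pixels: a listed point, or the origin of a listed thing).
Readings, each from a call of its own:
- env.read_clock(): time.
- env.read_joint_pos(): joint angles.
- env.read_qd(): joint speeds.
- env.read_joint_torque(): joint torques, N m.
- env.read_position(): TCP position.
- env.read_orientation(): TCP orientation.
- env.read_wrist_force(): force on the tool from outside, world axes, zero at the start.
- env.read_ft_torque(): the same for the moment, N m.
- env.read_grip_width(): finger opening in m.
Only numpy, scipy, OpenCV 4.12 (cv2) and the standard library are available. Lean on these libraries where they do the work, as an engineer would, in place of code of your own. Each camera call takes 0.05 s, during which the arm holds its last target.

TASK

Put the rinsed glue pots up to drain: first crank the draining rack's handwheel until its pegs stand at 45 degrees, pointer on the heavy mark. Then hang every pot there is mouth-down on a peg of its own, pushed fully home so the peg's tip is against the pot's inner floor, and leave them hanging with the pegs still at 45 degrees. Do not disturb the ruler, the clamps or the glass cutter.

Things in the scene. Friction and masses are not known exactly. Their poses are not given: they have to be found in the camera images.
- pot1: Open white glue pot, a squat straight round cup, one of up to four alike (if absent, None from the start). Outside 66 mm across, 55 mm high, wall 4 mm, inside 58 mm across, 51 mm deep, 0.12 kg. Starts standing mouth-down on the cart. Origin: centre of its open mouth, in the rim plane; z points from mouth to closed end (up when mouth-down).
- pot2: Another glue pot exactly like pot1 (same size, origin and axes); None from the start if absent.
- pot3: Another glue pot exactly like pot1 (same size, origin and axes); None from the start if absent.
- pot4: Another glue pot exactly like pot1 (same size, origin and axes); None from the start if absent.
- rack: Draining rack, fixed to the cart: two grey uprights (130 mm high) carry a round steel bar, 24 mm thick, 0.42 m long, along rack y, axis 100 mm above the cart; four pegs stand out of it toward the robot (rack -x). Origin: on the cart below the middle of the bar; x away from the robot, z up. Worm box and handwheel post are at its -y end.
- peg1 (a point): Peg nearest the handwheel; four round pegs, 24 mm thick, flat-ended, 100 mm apart in a row. Tip 85 mm out from the bar axis. This point: on the peg's axis, 51 mm short of the tip (34 mm out from the bar axis), where the centre of a pot's mouth is when the pot is fully home and centred on the peg. z along the peg to its tip, y along the bar.
- peg2 (a point): Second peg from the handwheel; same point and axes as peg1. A pot let go while centred drops about 17 mm across the peg, then hangs with its inner wall lying along the peg's upper side.
- peg3 (a point): Third peg from the handwheel; same point and axes as peg1. A pot left part way does not reliably slide home by itself: push it.
- peg4 (a point): Peg farthest from the handwheel; same point and axes as peg1.
- pegbar (a joint): Angle of the pegs above level, rad. 0 = level, pointing at the robot; 0.785 = 45 degrees, tips up; stop at 1.3. All pegs turn together, by the handwheel alone (a worm gear that holds any angle; 1 rad of wheel = 0.028 rad). A black pointer on the bar's +y end runs over a scale with a heavy black mark at 45 degrees.
- wheel (a joint): Handwheel angle, rad, growing clockwise seen from above; clockwise raises the pegs (2 to 5 turns in all): pegbar = 0.028 x wheel. Its vertical axis stands 180 mm in front of the bar (rack -x), 310 mm to rack -y of the rack's middle. Takes about 3 N at the crank; stays where it is left.
- crank (a point): Crank grip: upright round black grip, 18 mm thick, on the wheel's rim 55 mm from the wheel axis. This point is on the grip's axis; the grip reaches 20 mm above and 22 mm below it; the rim's upper side is 24 mm below it. It moves on a level circle and can turn round within closed fingers of fixed direction.
- hub (a point): Point on the handwheel's vertical axis at the height of the crank point: centre of the circle that the crank makes.
- ruler: Copper ruler, 300 x 30 x 4 mm, lying to the right of the work. Leave alone.
- clamp_a: Chrome spring clamp, about 120 x 40 x 16 mm, lying on the cart. Leave alone.
- clamp_b: Second chrome spring clamp, like clamp_a. Leave alone.
- cutter: Glass cutter with black bakelite handle, about 125 x 20 x 20 mm. Leave alone.
Not all that is in view belongs to the job. What is shaped like the pot2 but pink or purple is not meant.

How it is judged:
On the way, in this order (a step that is already met when the one before it is completed fails the run):
1. the pegs have been cranked to 45 degrees (within 4 degrees) and stay there (value of joint pegbar between 0.715 and 0.855 rad), for 0.4 s.
2. after that, a first pot is fully home on a peg ((((z of pot1 in the frame of peg1 below 0.012 m and distance between pot1 and peg1 below 0.028 m and angle between the z axis of pot1 and the z axis of peg1, either way round below 0.5 rad) or (z of pot1 in the frame of peg2 below 0.012 m and distance between pot1 and peg2 below 0.028 m and angle between the z axis of pot1 and the z axis of peg2, either way round below 0.5 rad) or (z of pot1 in the frame of peg3 below 0.012 m and distance between pot1 and peg3 below 0.028 m and angle between the z axis of pot1 and the z axis of peg3, either way round below 0.5 rad) or (z of pot1 in the frame of peg4 below 0.012 m and distance between pot1 and peg4 below 0.028 m and angle between the z axis of pot1 and the z axis of peg4, either way round below 0.5 rad)) or ((z of pot2 in the frame of peg1 below 0.012 m and distance between pot2 and peg1 below 0.028 m and angle between the z axis of pot2 and the z axis of peg1, either way round below 0.5 rad) or (z of pot2 in the frame of peg2 below 0.012 m and distance between pot2 and peg2 below 0.028 m and angle between the z axis of pot2 and the z axis of peg2, either way round below 0.5 rad) or (z of pot2 in the frame of peg3 below 0.012 m and distance between pot2 and peg3 below 0.028 m and angle between the z axis of pot2 and the z axis of peg3, either way round below 0.5 rad) or (z of pot2 in the frame of peg4 below 0.012 m and distance between pot2 and peg4 below 0.028 m and angle between the z axis of pot2 and the z axis of peg4, either way round below 0.5 rad)) or ((z of pot3 in the frame of peg1 below 0.012 m and distance between pot3 and peg1 below 0.028 m and angle between the z axis of pot3 and the z axis of peg1, either way round below 0.5 rad) or (z of pot3 in the frame of peg2 below 0.012 m and distance between pot3 and peg2 below 0.028 m and angle between the z axis of pot3 and the z axis of peg2, either way round below 0.5 rad) or (z of pot3 in the frame of peg3 below 0.012 m and distance between pot3 and peg3 below 0.028 m and angle between the z axis of pot3 and the z axis of peg3, either way round below 0.5 rad) or (z of pot3 in the frame of peg4 below 0.012 m and distance between pot3 and peg4 below 0.028 m and angle between the z axis of pot3 and the z axis of peg4, either way round below 0.5 rad)) or ((z of pot4 in the frame of peg1 below 0.012 m and distance between pot4 and peg1 below 0.028 m and angle between the z axis of pot4 and the z axis of peg1, either way round below 0.5 rad) or (z of pot4 in the frame of peg2 below 0.012 m and distance between pot4 and peg2 below 0.028 m and angle between the z axis of pot4 and the z axis of peg2, either way round below 0.5 rad) or (z of pot4 in the frame of peg3 below 0.012 m and distance between pot4 and peg3 below 0.028 m and angle between the z axis of pot4 and the z axis of peg3, either way round below 0.5 rad) or (z of pot4 in the frame of peg4 below 0.012 m and distance between pot4 and peg4 below 0.028 m and angle between the z axis of pot4 and the z axis of peg4, either way round below 0.5 rad)))), for 0.2 s.
At the end, for the whole second after the job is handed in: Pegs at 45 degrees within 4 degrees; every pot present hangs mouth-down on a peg, its mouth within 12 mm of fully home along the peg and within 28 mm of the seat point, its axis within 0.5 rad of the peg's, and all pots at rest (all of step 1 and ((z of pot1 in the frame of peg1 below 0.012 m and distance between pot1 and peg1 below 0.028 m and angle between the z axis of pot1 and the z axis of peg1, either way round below 0.5 rad) or (z of pot1 in the frame of peg2 below 0.012 m and distance between pot1 and peg2 below 0.028 m and angle between the z axis of pot1 and the z axis of peg2, either way round below 0.5 rad) or (z of pot1 in the frame of peg3 below 0.012 m and distance between pot1 and peg3 below 0.028 m and angle between the z axis of pot1 and the z axis of peg3, either way round below 0.5 rad) or (z of pot1 in the frame of peg4 below 0.012 m and distance between pot1 and peg4 below 0.028 m and angle between the z axis of pot1 and the z axis of peg4, either way round below 0.5 rad)) and ((z of pot2 in the frame of peg1 below 0.012 m and distance between pot2 and peg1 below 0.028 m and angle between the z axis of pot2 and the z axis of peg1, either way round below 0.5 rad) or (z of pot2 in the frame of peg2 below 0.012 m and distance between pot2 and peg2 below 0.028 m and angle between the z axis of pot2 and the z axis of peg2, either way round below 0.5 rad) or (z of pot2 in the frame of peg3 below 0.012 m and distance between pot2 and peg3 below 0.028 m and angle between the z axis of pot2 and the z axis of peg3, either way round below 0.5 rad) or (z of pot2 in the frame of peg4 below 0.012 m and distance between pot2 and peg4 below 0.028 m and angle between the z axis of pot2 and the z axis of peg4, either way round below 0.5 rad)) and ((z of pot3 in the frame of peg1 below 0.012 m and distance between pot3 and peg1 below 0.028 m and angle between the z axis of pot3 and the z axis of peg1, either way round below 0.5 rad) or (z of pot3 in the frame of peg2 below 0.012 m and distance between pot3 and peg2 below 0.028 m and angle between the z axis of pot3 and the z axis of peg2, either way round below 0.5 rad) or (z of pot3 in the frame of peg3 below 0.012 m and distance between pot3 and peg3 below 0.028 m and angle between the z axis of pot3 and the z axis of peg3, either way round below 0.5 rad) or (z of pot3 in the frame of peg4 below 0.012 m and distance between pot3 and peg4 below 0.028 m and angle between the z axis of pot3 and the z axis of peg4, either way round below 0.5 rad)) and ((z of pot4 in the frame of peg1 below 0.012 m and distance between pot4 and peg1 below 0.028 m and angle between the z axis of pot4 and the z axis of peg1, either way round below 0.5 rad) or (z of pot4 in the frame of peg2 below 0.012 m and distance between pot4 and peg2 below 0.028 m and angle between the z axis of pot4 and the z axis of peg2, either way round below 0.5 rad) or (z of pot4 in the frame of peg3 below 0.012 m and distance between pot4 and peg3 below 0.028 m and angle between the z axis of pot4 and the z axis of peg3, either way round below 0.5 rad) or (z of pot4 in the frame of peg4 below 0.012 m and distance between pot4 and peg4 below 0.028 m and angle between the z axis of pot4 and the z axis of peg4, either way round below 0.5 rad)) and linear speed of each of pot1, pot2, pot3, pot4 below 0.03 m/s); the robot touches nothing.
It fails at once if the ruler is moved more than 30 mm (distance of ruler from where it was at the start of the episode above 0.03 m).
It fails at once if the clamp_a is moved more than 30 mm (distance of clamp_a from where it was at the start of the episode above 0.03 m).
It fails at once if the clamp_b is moved more than 30 mm (distance of clamp_b from where it was at the start of the episode above 0.03 m).
It fails at once if the cutter is moved more than 30 mm (distance of cutter from where it was at the start of the episode above 0.03 m).
Of pot1, pot2, pot3, pot4 only 3 to 4 are there at a start; the rules pass over those that are not, and their reading is None.
At some moment in a run one of pot1, pot2, pot3, pot4 may be knocked a few centimetres aside while the robot is not near it.
It also fails if it takes over 210 s, if anything falls off the work surface, if the arm or the gripper's body presses on something with over 40 N, if the wrist force passes 120 N, or if a joint passes its speed limit or range.

## Working session

There is one attempt and no reset: what is moved stays moved. The work goes in short steps, each a Python script; the robot and the scene stay as the last script left them, time stands still between calls to the robot, and variables do not carry over. Pictures are saved under pics/ and viewed, and the job is handed in when it is done.

```bash
mkdir -p pics; ls
cat > h.py <<'E'
import numpy as np, cv2
from rig import env
from scipy.spatial.transform import Rotation as R
def cap(cam):
    return env.capture(cam)
def w_from_c(cam, pose=None):
    c=env.calibration(cam)
    if cam!='wrist': return np.array(c['camera_matrix']),np.array(c['world_from_camera']),c
    T=np.eye(4);T[:3,:3]=R.from_rotvec(env.read_orientation()).as_matrix();T[:3,3]=env.read_position()
    return np.array(c['camera_matrix']),T@np.array(c['hand_eye']),c
def px2w(K,T,r,c,d):
    x=(c-K[0,2])/K[0,0]*d; y=(r-K[1,2])/K[1,1]*d
    return (T@np.array([x,-y,-d,1]))[:3]
def w2px(K,T,p):
    q=np.linalg.inv(T)@np.append(p,1); d=-q[2]
    return np.array([K[1,2]+K[1,1]*(-q[1])/d, K[0,2]+K[0,0]*q[0]/d]),d
def cloud(K,T,depth):
    rr,cc=np.mgrid[:depth.shape[0],:depth.shape[1]]
    x=(cc-K[0,2])/K[0,0]*depth; y=(rr-K[1,2])/K[1,1]*depth
    P=np.stack([x,-y,-depth,np.ones_like(depth)],-1)@T.T
    P=P[...,:3]; P[depth<=0]=np.nan
    return P
E
python3 - <<'E'
from h import *
print(env.read_clock())
for cam in ['scene','top','wrist']:
    K,T,c=w_from_c(cam)
    im,d=cap(cam)
    cv2.imwrite(f'pics/{cam}0.png',im); np.savez(f'{cam}0.npz',im=im,d=d,K=K,T=T)
    print(cam,c.keys(),K.tolist(),T.round(3).tolist(),{k:v for k,v in c.items() if 'dist' in k})
print(env.read_clock(), env.read_orientation(), env.read_wrist_force(), env.read_grip_width())
E
```

```text
pics
0.0
scene dict_keys(['camera_matrix', 'world_from_camera']) [[411.9607861923314, 0.0, 277.226658809368], [0.0, 411.9607861923314, 207.46315936962253], [0.0, 0.0, 1.0]] [[-0.179, -0.55, 0.815, 1.476], [0.984, -0.113, 0.14, 0.175], [0.015, 0.827, 0.562, 0.746], [0.0, 0.0, 0.0, 1.0]] {}
top dict_keys(['camera_matrix', 'world_from_camera']) [[541.8030102385383, 0.0, 282.06120630672484], [0.0, 541.8030102385383, 209.6724816429522], [0.0, 0.0, 1.0]] [[-0.027, 0.991, -0.135, 0.298], [-1.0, -0.029, -0.009, 0.009], [-0.013, 0.134, 0.991, 1.825], [0.0, 0.0, 0.0, 1.0]] {}
wrist dict_keys(['camera_matrix', 'hand_eye']) [[312.2941906926168, 0.0, 278.59057954073967], [0.0, 312.2941906926168, 211.90932206534941], [0.0, 0.0, 1.0]] [[0.448, -0.863, -0.234, 0.237], [0.894, 0.432, 0.119, 0.636], [-0.002, -0.262, 0.965, 0.383], [0.0, 0.0, 0.0, 1.0]] {}
0.15 [ 2.67175948e+00  1.65102123e+00 -2.04724748e-03] [ 0.17327661 -0.28359174  0.77706638] 0.08706737128505082
```

View pics/scene0.png

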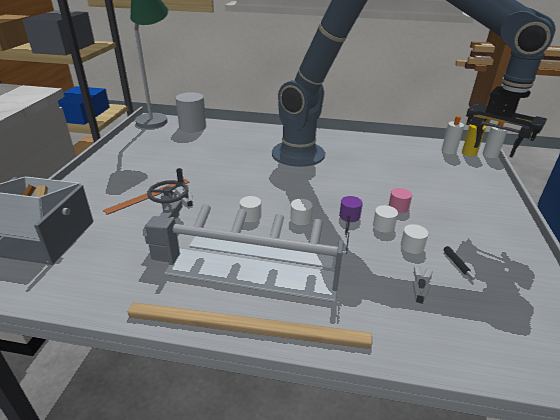

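View pics/top0.png

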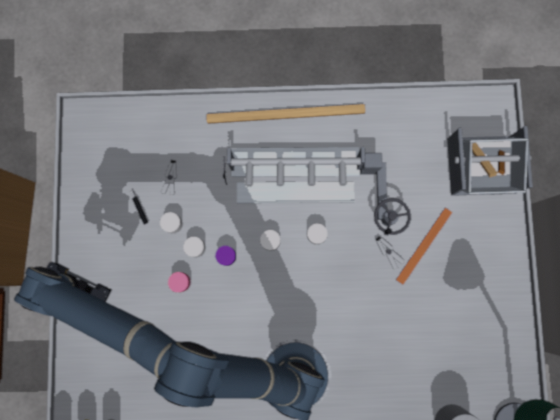

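View pics/wrist0.png

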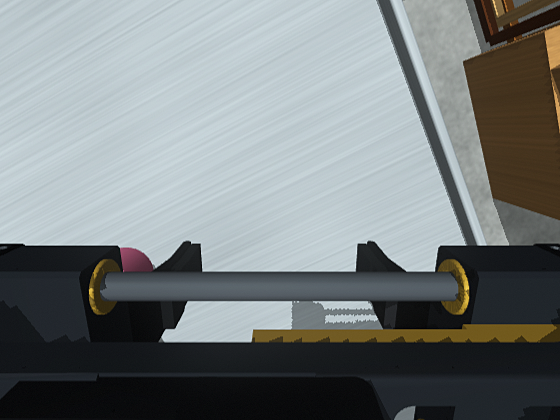

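The top view shows four white cups at (col,row) = (170,222), (193,247), (270,240) and (317,233). The purple cup at (226,256) and the pink one at (178,282) are decoys. The wheel is at (392,216), with clamp_b right next to it at (388,248).

Run:
```python
from h import *
z=np.load('top0.npz'); K,T,d,im=z['K'],z['T'],z['d'],z['im']
P=cloud(K,T,d)
for q in ['pot1','ruler','clamp_a','cutter']:
    for o in env.outline_of('top',q):
        m=o['pixels']; print(q,round(o['p'],2),np.round(o['pixel']), np.nanmedian(P[m],0).round(3), m.sum(), np.nanpercentile(P[m],[2,98],axis=0).round(3).tolist())
for cam in ['top','scene']:
    z=np.load(cam+'0.npz')
    for q in ['rack','peg1','peg2','peg3','peg4','crank','hub']:
        for o in env.landmark_of(cam,q)[:3]:
            r,c=np.round(o['pixel']).astype(int)
            print(cam,q,round(o['p'],2),o['pixel'],px2w(z['K'],z['T'],r,c,z['d'][r,c]).round(3))
print(env.read_clock())
for n,(a,b,c,e) in dict(rack=(340,440,120,290),pots=(150,340,190,300)).items():
    crop=im[c:e,a:b]; cv2.imwrite(f'pics/c_{n}.png',cv2.resize(crop,None,fx=4,fy=4,interpolation=cv2.INTER_CUBIC)[:600,:800])
```

```text
pot1 0.88 [233. 316.] [ 0.455 -0.087  0.054] 325 [[0.426, -0.116, 0.012], [0.486, -0.06, 0.063]]
pot1 0.77 [220. 169.] [0.508 0.391 0.053] 336 [[0.479, 0.364, 0.012], [0.536, 0.423, 0.062]]
pot1 0.76 [256. 225.] [0.393 0.213 0.054] 337 [[0.365, 0.184, 0.025], [0.422, 0.245, 0.063]]
pot1 0.75 [282. 180.] [0.312 0.366 0.054] 389 [[0.282, 0.338, 0.0], [0.343, 0.4, 0.064]]
pot1 0.7 [244. 196.] [0.424 0.317 0.053] 343 [[0.396, 0.288, 0.015], [0.453, 0.348, 0.063]]
pot1 0.57 [241. 271.] [0.44  0.066 0.054] 321 [[0.41, 0.038, 0.025], [0.471, 0.094, 0.062]]
ruler 0.7 [246. 424.] [ 0.407 -0.443  0.004] 683 [[0.301, -0.534, -0.006], [0.524, -0.361, 0.015]]
clamp_a 0.75 [254. 392.] [ 0.389 -0.328  0.013] 335 [[0.341, -0.367, -0.004], [0.439, -0.289, 0.022]]
clamp_a 0.56 [177. 171.] [0.666 0.403 0.012] 326 [[0.615, 0.385, -0.003], [0.724, 0.429, 0.023]]
cutter 0.57 [209. 136.] [0.561 0.507 0.016] 211 [[0.515, 0.484, -0.007], [0.618, 0.533, 0.025]]
top rack 0.93 [169.3, 295.9] [ 0.683 -0.025  0.012]
top peg1 0.91 [169.2, 343.7] [ 0.656 -0.177  0.118]
top peg1 0.81 [171.0, 308.9] [ 0.654 -0.065  0
[... 873 characters left out ...]
2 ]
scene peg1 0.61 [224.1, 238.1] [ 0.662 -0.065  0.12 ]
scene peg2 0.83 [222.2, 200.7] [ 0.667 -0.162  0.116]
scene peg2 0.63 [233.6, 313.0] [0.666 0.127 0.12 ]
scene peg2 0.61 [224.1, 238.1] [ 0.662 -0.065  0.12 ]
scene peg3 0.83 [222.2, 200.7] [ 0.667 -0.162  0.116]
scene peg3 0.63 [233.6, 313.0] [0.666 0.127 0.12 ]
scene peg3 0.61 [224.1, 238.1] [ 0.662 -0.065  0.12 ]
scene peg4 0.83 [222.2, 200.7] [ 0.667 -0.162  0.116]
scene peg4 0.63 [233.6, 313.0] [0.666 0.127 0.12 ]
scene peg4 0.61 [224.1, 238.1] [ 0.662 -0.065  0.12 ]
scene crank 0.87 [177.3, 177.5] [ 0.459 -0.307  0.114]
scene hub 0.71 [177.9, 178.6] [ 0.459 -0.304  0.111]
scene hub 0.59 [183.0, 166.8] [ 0.459 -0.346  0.088]
1.05
```

Run:
```python
from h import *
from scipy.optimize import least_squares
for cam in ['top','scene']:
    z=np.load(cam+'0.npz'); P=cloud(z['K'],z['T'],z['d']).reshape(-1,3)
    m=(P[:,2]>.04)&(P[:,2]<.17)&(P[:,0]>.5)&(P[:,0]<.78)&(P[:,1]>-.3)&(P[:,1]<.3)
    Q=P[m]; print(cam,len(Q))
    # side scatter image: x-z
    # y slices between pegs
    for lo in np.arange(-.25,.25,.025):
        s=Q[(Q[:,1]>lo)&(Q[:,1]<lo+.025)]
        if len(s): print(round(lo,3),len(s),'x',np.percentile(s[:,0],[2,50,98]).round(3),'z',np.percentile(s[:,2],[2,50,98]).round(3), 'xy z>.1', s[s[:,2]>.1].mean(0).round(3))
    m=(P[:,2]>.07)&(P[:,2]<.17)&(P[:,0]>.42)&(P[:,0]<.6)&(P[:,1]>-.45)&(P[:,1]<-.2)
    print('wheel',np.percentile(P[m],[2,50,98],axis=0).round(3).tolist())
for cam,(a,b,c,e) in dict(top=(210,430,120,290),scene=(130,360,160,310)).items():
    z=np.load(cam+'0.npz'); crop=z['im'][c:e,a:b]; cv2.imwrite(f'pics/c_{cam}.png',cv2.resize(crop,None,fx=3.4,fy=3.4,interpolation=cv2.INTER_CUBIC))
```

```text
top 2407
-0.25 171 x [0.66  0.686 0.723] z [0.045 0.113 0.136] xy z>.1 [ 0.692 -0.238  0.12 ]
-0.225 61 x [0.675 0.683 0.697] z [0.096 0.109 0.116] xy z>.1 [ 0.685 -0.213  0.109]
-0.2 111 x [0.606 0.675 0.698] z [0.1   0.113 0.134] xy z>.1 [ 0.663 -0.184  0.115]
-0.175 168 x [0.605 0.656 0.698] z [0.1   0.118 0.135] xy z>.1 [ 0.653 -0.165  0.118]
-0.15 58 x [0.676 0.685 0.7  ] z [0.096 0.109 0.117] xy z>.1 [ 0.686 -0.138  0.109]
-0.125 56 x [0.677 0.685 0.696] z [0.096 0.11  0.119] xy z>.1 [ 0.686 -0.113  0.109]
-0.1 111 x [0.608 0.671 0.697] z [0.1   0.116 0.133] xy z>.1 [ 0.66  -0.083  0.117]
-0.075 154 x [0.607 0.656 0.697] z [0.104 0.117 0.134] xy z>.1 [ 0.655 -0.066  0.118]
-0.05 54 x [0.679 0.687 0.699] z [0.099 0.109 0.119] xy z>.1 [ 0.688 -0.038  0.11 ]
-0.025 56 x [0.679 0.689 0.7  ] z [0.102 0.109 0.118] xy z>.1 [ 0.689 -0.013  0.11 ]
-0.0 116 x [0.612 0.676 0.699] z [0.103 0.114 0.133] xy z>.1 [0.665 0.017 0.115]
0.025 149 x [0.61  0.657 0.701] z [0.101 0.119 0.135] xy z>.1 [0.656 0.034 0.119]
0.05 56 x [0.681 0.69  0.702] z [0.1  0.11 0.12] xy z>.1 [0.691 0.062 0.11 ]
0.0
[... 1527 characters left out ...]
705] z [0.097 0.116 0.133] xy z>.1 [0.666 0.036 0.118]
0.05 97 x [0.689 0.702 0.707] z [0.095 0.108 0.113] xy z>.1 [0.699 0.063 0.108]
0.075 101 x [0.687 0.702 0.707] z [0.094 0.108 0.114] xy z>.1 [0.7   0.088 0.109]
0.1 137 x [0.624 0.701 0.707] z [0.095 0.11  0.127] xy z>.1 [0.687 0.116 0.111]
0.125 292 x [0.618 0.673 0.707] z [0.096 0.116 0.132] xy z>.1 [0.668 0.136 0.118]
0.15 103 x [0.689 0.704 0.709] z [0.093 0.108 0.113] xy z>.1 [0.702 0.163 0.108]
0.175 245 x [0.691 0.733 0.738] z [0.045 0.107 0.132] xy z>.1 [0.715 0.191 0.118]
0.2 112 x [0.625 0.679 0.736] z [0.051 0.114 0.168] xy z>.1 [0.671 0.208 0.127]
wheel [[0.452, -0.376, 0.074], [0.507, -0.316, 0.094], [0.563, -0.267, 0.138]]
```

View pics/c_top.png

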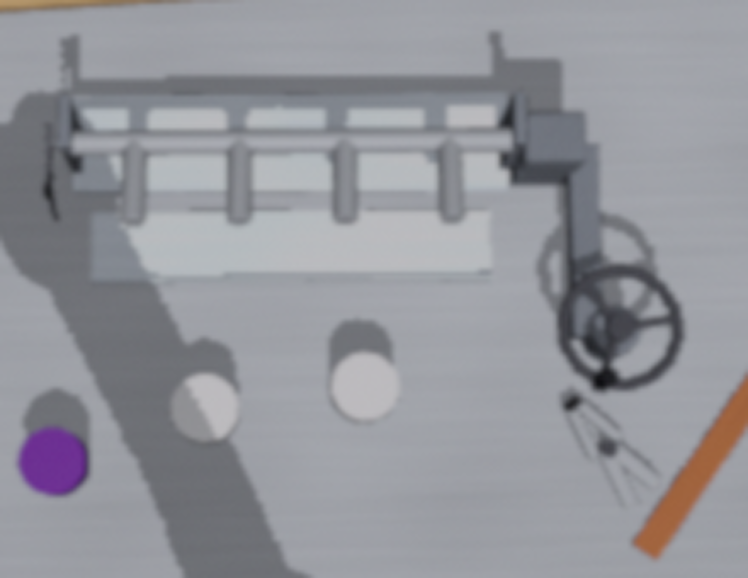

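View pics/c_scene.png

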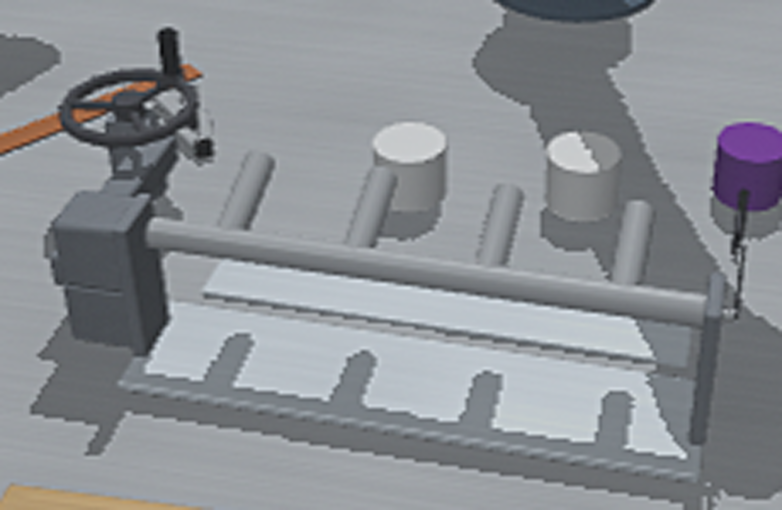

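Four white pots are present, and bar, pegs and wheel agree between the two cameras: bar x≈0.69, pegs at about 0.28 rad. Next I'll check reachability, then take a wrist look at the wheel and rack.

```bash
cat >> h.py <<'E'
def down(psi):
    x=np.array([np.cos(psi),np.sin(psi),0]);z=np.array([0,0,-1.]);y=np.cross(z,x)
    return R.from_matrix(np.stack([x,y,z],1)).as_rotvec()
def tilt(a,sgn,yaw=0.):
    # peg angle a above level; tool z = -peg z ; tool x = sgn * rack y
    z=np.array([np.cos(a),0,-np.sin(a)]);x=np.array([0,sgn*1.,0]);y=np.cross(z,x)
    return (R.from_euler('z',yaw)*R.from_matrix(np.stack([x,y,z],1))).as_rotvec()
E
python3 - <<'E'
from h import *
q0=env.read_joint_pos()
def t(p,o):
    q=env.ik(p,o); return None if q is None else np.round(q,2).tolist()
for psi in [90,-90,0,45,135,63]:
    print(psi)
    print('hubview',t([.48,-.33,.38],down(np.deg2rad(psi))))
    print([t([.505+.055*np.cos(a),-.329+.055*np.sin(a),.166],down(np.deg2rad(psi))) is not None for a in np.arange(0,6.28,.7)], t([.505,-.329,.166],down(np.deg2rad(psi))))
for s in [1,-1]:
    for y in [-.173,-.073,.027,.127]:
        print(s,y,[t([.69-.707*d,y,.1+.707*d],tilt(np.pi/4,s)) for d in [.12,.2,.26]])
for p in [(.455,-.087),(.508,.391),(.424,.317),(.44,.066)]:
    print(p,[ (t([*p,.086],down(np.deg2rad(a))) is not None,t([*p,.2],down(np.deg2rad(a))) is not None) for a in [90,-90,0,45,-45]])
E
```

```text
90
hubview [-0.31, 0.43, 1.19, 1.69, -0.42, 1.31, 2.52]
[True, True, True, True, True, True, True, True, True] [0.01, 0.57, 0.7, 1.86, -0.47, 0.88, 2.5]
-90
hubview [-0.32, 0.44, 1.2, 1.69, -0.42, 1.31, -0.61]
[True, True, True, True, True, True, True, True, True] [-0.17, 0.7, 1.0, 1.87, -0.71, 0.98, -0.42]
0
hubview [-0.25, 0.38, 1.07, 1.68, -0.35, 1.28, 0.88]
[True, True, True, True, True, True, True, True, True] [-0.17, 0.7, 1.01, 1.87, -0.71, 0.98, 1.15]
45
hubview [-0.22, 0.36, 1.01, 1.68, -0.32, 1.28, 1.64]
[True, True, True, True, True, True, True, True, True] [0.02, 0.56, 0.67, 1.86, -0.45, 0.87, 1.7]
135
hubview [1.35, 0.49, -1.17, 1.6, 0.46, 1.36, 2.48]
[True, True, True, True, True, True, True, True, True] [1.19, 0.71, -0.99, 1.79, 0.69, 1.03, 2.29]
63
hubview [-0.28, 0.4, 1.12, 1.68, -0.37, 1.29, 2.01]
[True, True, True, True, True, True, True, True, True] [0.04, 0.56, 0.65, 1.86, -0.44, 0.87, 2.0]
1 -0.173 [[1.05, 0.59, -0.96, 2.14, 2.19, 0.26, -0.18], [1.34, 0.51, -1.24, 2.2, 1.75, 0.24, 0.25], None]
1 -0.073 [[0.97, 0.67, -1.17, 2.19, 2.04, 0.54, -0.14], [1.06, 0.38, -
[... 312 characters left out ...]
-0.25, 2.17, 3.75, 0.21, 1.23], None, None]
-1 -0.073 [[0.57, 0.42, -0.6, 2.21, 2.53, 0.27, 2.35], [-0.41, 0.18, 0.55, 2.34, 4.02, 0.21, 0.74], None]
-1 0.027 [[0.2, 0.38, -0.42, 2.23, 2.32, 0.34, 2.33], [0.2, 0.19, -0.42, 2.3, 2.09, 0.24, 2.51], None]
-1 0.127 [[-0.49, 0.37, 0.14, 2.22, 2.28, 0.29, 2.12], [-0.72, 0.19, 0.33, 2.3, 1.87, 0.25, 2.5], None]
(0.455, -0.087) [(True, True), (True, True), (True, True), (True, True), (True, True)]
(0.508, 0.391) [(True, True), (True, True), (True, True), (True, True), (True, True)]
(0.424, 0.317) [(True, True), (True, True), (True, True), (True, True), (True, True)]
(0.44, 0.066) [(True, True), (True, True), (True, True), (True, True), (True, True)]
```

Tool-down poses are fine. The 45° tilted poses sit near the j6 limit, so I'll fit a kinematic model from the ik samples to plan those paths safely.

```bash
cat > fitk.py <<'E'
from h import *
from scipy.optimize import least_squares
rng=np.random.default_rng(0)
S=[]
q=np.array(env.read_joint_pos()); S.append((q,env.read_position(),R.from_rotvec(env.read_orientation()).as_matrix()))
while len(S)<120:
    p=[rng.uniform(.35,.75),rng.uniform(-.45,.5),rng.uniform(.1,.45)]
    o=R.from_rotvec(down(rng.uniform(-2.5,2.5)))*R.from_rotvec(rng.normal(size=3)*.4)
    q=env.ik(p,o.as_rotvec())
    if q is not None: S.append((np.array(q),np.array(p),o.as_matrix()))
Q=np.array([s[0] for s in S]);Pp=np.array([s[1] for s in S]);RR=np.array([s[2] for s in S])
def fk(par,Q):
    T=[R.identity(len(Q)),np.zeros((len(Q),3))]
    offs=par[:24].reshape(8,3)
    r,p=T
    for i in range(7):
        p=p+r.apply(offs[i]); ax='z' if i%2==0 else 'y'
        r=r*R.from_euler(ax,Q[:,i]+0)
    p=p+r.apply(offs[7]); r=r*R.from_rotvec(par[24:27])
    return r,p
def res(par):
    r,p=fk(par,Q); return np.concatenate([((p-Pp)*5).ravel(),(r.as_matrix()-RR).ravel(),par[:24]*1e-5])
x0=np.zeros(27);x0[:24].reshape(8,3)[:,2]=[.15,.15,.2,.2,.2,.1,.1,.1]
best=None
for k in range(6):
    s=least_squares(res,x0+rng.normal(size=27)*.05*(k>0))
    if best is None or s.cost<best.cost: best=s
print(best.cost); r,p=fk(best.x,Q); print(abs(p-Pp).max(), best.x[:24].reshape(8,3).round(4).tolist(),best.x[24:].round(4)); 
np.save('kin.npy',best.x); np.savez('samp.npz',Q=Q,P=Pp,RR=RR)
E
python3 fitk.py; python3 -c "
from h import *;print(env.read_clock())"
```

```text
286.15418684401425
0.4652940972044946 [[1.0607, 0.0768, 0.2365], [-0.7053, 468.8784, 0.2365], [0.6701, -468.9531, -95.4612], [-0.6143, -290.2734, 95.6552], [0.2924, 290.2601, 315.7756], [-0.1869, 824.1382, -315.5251], [0.0937, -824.1574, -701.1481], [-0.0033, -0.0136, 701.2205]] [-0.     -0.0621 -0.5107]
1.05
```

```bash
cat > fitk2.py <<'E'
from h import *
import itertools
from scipy.optimize import least_squares
z=np.load('samp.npz');Q,Pp,RR=z['Q'],z['P'],z['RR']
def chain(par,Q):
    w=par[:21].reshape(7,3); o=par[24:48].reshape(8,3)
    r=R.identity(len(Q));p=np.zeros((len(Q),3))
    for i in range(7):
        p=p+r.apply(o[i]); r=r*R.from_rotvec(Q[:,i:i+1]*w[i]/np.linalg.norm(w[i]))
    p=p+r.apply(o[7]); r=r*R.from_rotvec(par[21:24]); return r,p
best=None
for sg in itertools.product([1,-1],repeat=6):
    sg=(1,)+sg
    # orientation only
    r=R.identity(len(Q))
    for i in range(7): r=r*R.from_euler('z' if i%2==0 else 'y',sg[i]*Q[:,i])
    # base yaw and tool yaw unknown: A r B = RR ; try yaw grid
    M=r.as_matrix()
    for a in np.arange(0,6.28,np.pi/8):
        A=R.from_euler('z',a).as_matrix()
        X=np.einsum('nji,nkj->nik',M,np.einsum('ij,njk->nki',A.T,RR).transpose(0,1,2)) if 0 else np.array([m.T@A.T@t for m,t in zip(M,RR)])
        s=np.linalg.svd(X.mean(0))[1].sum()
        if best is None or s>best[0]: best=(s,sg,a)
print(best)
s_,sg,a=best
A=R.from_euler('z',a)
r=A*R.identity(len(Q))
for i in range(7): r=r*R.from_euler('z' if i%2==0 else 'y',sg[i]*Q[:,i])
B=(r.inv()*R.from_matrix(RR)).mean()
par=np.zeros(48);
w=np.array([[0,0,sg[i]] if i%2==0 else [0,sg[i],0] for i in range(7)],float)
Am=A.as_matrix()
par[:21]=(w@Am.T).ravel(); par[21:24]=(A*B).as_rotvec()
r,p=chain(par,Q);
print('ori err',(r.inv()*R.from_matrix(RR)).magnitude().max())
def res(par):
    r,p=chain(par,Q); return np.concatenate([((p-Pp)*5).ravel(),(r.inv()*R.from_matrix(RR)).as_rotvec().ravel(),par*1e-5])
s=least_squares(res,par); r,p=chain(s.x,Q)
print(s.cost,abs(p-Pp).max(),(r.inv()*R.from_matrix(RR)).magnitude().max())
print(s.x[:21].reshape(7,3).round(3).tolist());print(s.x[24:].reshape(8,3).round(3).tolist())
np.save('kin.npy',s.x)
E
python3 fitk2.py
```

```text
(np.float64(2.251749692168491), (1, 1, -1, 1, -1, 1, -1), np.float64(0.7853981633974483))
ori err 3.125556605618601
5.095422704877528e-10 8.267542206397138e-11 1.1991616863356875e-10
[[0.0, -0.0, -0.0], [-0.0, 0.0, -0.0], [0.0, 0.0, -0.0], [-0.0, 0.0, 0.0], [0.0, 0.0, -0.0], [-0.0, 0.0, 0.0], [-0.0, 0.0, -0.0]]
[[0.0, -0.0, 0.119], [0.0, -0.013, 0.119], [-0.0, -0.013, 0.277], [-0.0, -0.008, 0.277], [0.0, -0.008, 0.233], [-0.0, -0.0, 0.233], [-0.0, -0.0, 0.123], [0.0, -0.0, 0.123]]
```

FK is fitted exactly. Now I'll look for comfortable hanging configurations.

```bash
cat >> h.py <<'E'
_par=np.load('kin.npy')
LO=np.array([-2.59,-.33,-1.39,.1,-1.04,.21,-2.66]);HI=np.array([2.59,1.99,1.29,2.45,4.18,1.99,2.66])
_w=_par[:21].reshape(7,3);_w=_w/np.linalg.norm(_w,axis=1)[:,None];_o=_par[24:48].reshape(8,3);_B=R.from_rotvec(_par[21:24])
def fk(q,full=False):
    r=R.identity();p=np.zeros(3);pts=[]
    for i in range(7):
        p=p+r.apply(_o[i]);pts.append(p); r=r*R.from_rotvec(q[i]*_w[i])
    p=p+r.apply(_o[7]);pts.append(p); r=r*_B
    return (p,r,pts) if full else (p,r)
from scipy.optimize import least_squares
def myik(pos,Rt,seed,wreg=1e-3,mid=None,margin=.03):
    def f(q):
        p,r=fk(q); return np.concatenate([(p-pos)*5,(Rt.inv()*r).as_rotvec(),wreg*(q-(seed if mid is None else mid))])
    s=least_squares(f,np.clip(seed,LO+margin+.001,HI-margin-.001),bounds=(LO+margin,HI-margin))
    p,r=fk(s.x); return s.x,np.linalg.norm(p-pos),(Rt.inv()*r).magnitude()
E
cat > expl.py <<'E'
from h import *
rng=np.random.default_rng(1)
def pose(y,d,beta,roll,off=0.,pal=.086):
    # pot mouth at distance d from bar along peg; offset down perpendicular; beta pickup tilt
    a=np.pi/4
    pz=np.array([-np.cos(a),0,np.sin(a)]); 
    grasp=np.array([.69,y,.1])+pz*(d+.035)
    t=a-beta if roll==0 else a
    return grasp,pz
for y in [-.173,-.023+.15]:
  for beta in [0,.2,.4,.6]:
    for roll in ([-90,-45,0,45,90,135,180] if beta==0 else [0,180]):
      out=[]
      for d in [.034,.10]:
        a=np.pi/4
        pz=np.array([-np.cos(a),0,np.sin(a)]); grasp=np.array([.69,y,.1])+pz*(d+.035)
        t=a+beta  # tool elevation angle: tool z = (cos t,0,-sin t)
        Rt=R.from_rotvec(tilt(t,1))*R.from_euler('z',roll,degrees=True)
        pos=grasp-Rt.apply([0,0,.051])
        best=-1
        for k in range(25):
            q0=rng.uniform(LO,HI)
            q,e1,e2=myik(pos,Rt,q0,wreg=1e-4)
            if e1<1e-3 and e2<2e-3:
                m=min((q-LO).min(),(HI-q).min()); 
                if m>best: best=m;bq=q
        out.append((round(best,2),bq.round(2).tolist() if best>0 else None))
      print(y,beta,roll,out)
E
python3 expl.py
```

```text
-0.173 0 -90 [(np.float64(0.18), [1.16, 0.7, -1.15, 2.13, 2.0, 0.39, 1.65]), (np.float64(0.05), [1.29, 0.53, -1.2, 2.19, 1.83, 0.26, 1.75])]
-0.173 0 -45 [(np.float64(0.18), [1.16, 0.7, -1.15, 2.13, 2.0, 0.39, 0.86]), (np.float64(0.11), [1.33, 0.59, -1.28, 2.19, 1.79, 0.32, 1.04])]
-0.173 0 0 [(np.float64(0.19), [1.17, 0.71, -1.16, 2.13, 1.99, 0.4, 0.09]), (np.float64(0.1), [1.32, 0.58, -1.27, 2.19, 1.79, 0.31, 0.24])]
-0.173 0 45 [(np.float64(0.15), [1.14, 0.68, -1.12, 2.14, 2.03, 0.36, -0.74]), (np.float64(0.06), [1.29, 0.54, -1.21, 2.19, 1.82, 0.27, -0.59])]
-0.173 0 90 [(np.float64(0.11), [1.23, 0.8, -1.28, 2.13, 1.93, 0.51, -1.36]), (np.float64(0.08), [1.31, 0.56, -1.24, 2.19, 1.8, 0.29, -1.35])]
-0.173 0 135 [(np.float64(0.09), [1.08, 0.62, -1.02, 2.14, 2.12, 0.3, -2.44]), (np.float64(0.06), [1.3, 0.54, -1.22, 2.19, 1.82, 0.27, -2.16])]
-0.173 0 180 [(np.float64(0.1), [0.13, 0.39, 0.19, 2.19, 4.08, 0.34, 0.83]), (-1, None)]
-0.173 0.2 0 [(np.float64(0.24), [1.09, 0.65, -1.1, 2.02, 1.26, 0.45, 0.74]), (np.float64(0.12), [1.13, 0.43, -1.04, 2.08, 0.79, 0.33, 1.13])]
-0.173 0.2 18
[... 1820 characters left out ...]
 -1.12, 2.11, 1.29, 0.66, 0.12])]
0.127 0.2 180 [(-1, None), (np.float64(0.03), [-0.69, 0.23, 0.36, 2.17, 0.52, 0.24, -2.41])]
0.127 0.4 0 [(np.float64(0.49), [0.36, 0.55, -0.89, 1.92, 0.97, 0.7, 0.47]), (np.float64(0.45), [0.34, 0.38, -0.83, 1.98, 0.74, 0.66, 0.62])]
0.127 0.4 180 [(np.float64(0.26), [-0.92, 0.49, 0.81, 1.99, -0.6, 0.47, -1.32]), (np.float64(0.34), [-0.06, 0.28, -0.33, 2.0, 0.44, 0.55, -2.28])]
0.127 0.6 0 [(np.float64(0.56), [0.1, 0.5, -0.52, 1.79, 0.44, 0.77, 0.93]), (np.float64(0.6), [0.29, 0.43, -0.78, 1.85, 0.5, 0.86, 0.85])]
0.127 0.6 180 [(np.float64(0.53), [0.0, 0.48, -0.38, 1.8, 0.34, 0.75, -2.13]), (np.float64(0.58), [-0.03, 0.35, -0.34, 1.86, 0.25, 0.79, -2.08])]
```

```bash
cat >> h.py <<'E'
def gpts(q):
    # gripper check points: tips, body corners, in world
    p,r=fk(q); L=[[s*.0585,0,.07] for s in(1,-1)]+[[sx*.095,sy*.0375,0] for sx in(1,-1) for sy in(1,-1)]+[[0,-.09,-.09]]
    return np.array([p+r.apply(l) for l in L])
def pathcheck(q0,q1,n=20):
    m=[]
    for t in np.linspace(0,1,n):
        q=np.array(q0)+(np.array(q1)-q0)*t; g=gpts(q); _,_,pts=fk(q,True)
        m.append((round(t,2),g[:,2].min().round(3),fk(q)[0].round(3).tolist(),np.round(min(x[2] for x in pts[3:]),2)))
    return m
def snap(cam,name):
    K,T,c=w_from_c(cam); im,d=cap(cam); cv2.imwrite(f'pics/{name}.png',im); np.savez(f'{name}.npz',im=im,d=d,K=K,T=T); return im,d,K,T
def st():
    print('t %.2f'%env.read_clock(),'pos',np.round(env.read_position(),4),'F',np.round(env.read_wrist_force(),1),'grip %.4f'%env.read_grip_width())
E
python3 - <<'E'
from h import *
q0=np.array(env.read_joint_pos())
q1,e,f=myik(np.array([.53,-.35,.36]),R.from_rotvec(down(np.pi/4)),np.array([0.02, 0.56, 0.67, 1.86, -0.45, 0.87, 1.7]))
print(q1.round(2),e,f)
for m in pathcheck(q0,q1,9): print(m)
env.move_j(q1); st()
snap('wrist','w1')
for q in ['crank','hub','wheel','clamp_b']:
    for o in env.landmark_of('wrist',q)[:2]:
        z=np.load('w1.npz'); r,c=np.round(o['pixel']).astype(int); print(q,o['p'],o['pixel'],z['d'][r,c],px2w(z['K'],z['T'],r,c,z['d'][r,c]).round(4))
st()
E
```

```text
[-0.02  0.42  0.77  1.58 -0.3   1.26  1.58] 6.043820803817252e-08 5.757988994099882e-07
(np.float64(0.0), np.float64(0.222), [0.302, 0.604, 0.292], np.float64(0.29))
(np.float64(0.12), np.float64(0.223), [0.42, 0.522, 0.294], np.float64(0.29))
(np.float64(0.25), np.float64(0.227), [0.517, 0.419, 0.298], np.float64(0.3))
(np.float64(0.38), np.float64(0.233), [0.589, 0.298, 0.305], np.float64(0.3))
(np.float64(0.5), np.float64(0.24), [0.634, 0.166, 0.313], np.float64(0.31))
(np.float64(0.62), np.float64(0.25), [0.65, 0.03, 0.322], np.float64(0.32))
(np.float64(0.75), np.float64(0.262), [0.637, -0.106, 0.334], np.float64(0.33))
(np.float64(0.88), np.float64(0.275), [0.596, -0.234, 0.346], np.float64(0.35))
(np.float64(1.0), np.float64(0.29), [0.53, -0.35, 0.36], np.float64(0.36))
t 4.47 pos [ 0.5306 -0.3492  0.3598] F [ 0.7 -1.1 -0.2] grip 0.0872
crank 0.82 [112.2, 254.4] 0.29849747 [ 0.4529 -0.3051  0.1385]
hub 0.67 [164.6, 276.0] 0.3515413 [ 0.5065 -0.3295  0.0985]
hub 0.56 [158.5, 477.3] 0.32690945 [ 0.6482 -0.1734  0.1214]Traceback (most recent call last):
  File "<stdin>", line 9, in <module>
ValueError: it knows: clamp, crank, cutter, hub, peg, pot, rack, ruler
```

View pics/w1.png

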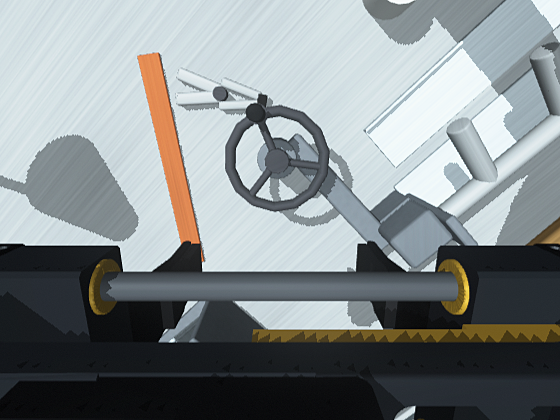

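The wheel is at (277,157) and the crank grip's top at (256,110). Clamp_b lies on the table just beyond, well below the wheel plane. I'll fit the circle and the grip from depth.

Run:
```python
from h import *
z=np.load('w1.npz'); P=cloud(z['K'],z['T'],z['d']); Q=P.reshape(-1,3)
m=(np.hypot(Q[:,0]-.506,Q[:,1]+.329)<.08)&(Q[:,2]>.07)
W=Q[m]; print(np.histogram(W[:,2],bins=np.arange(.07,.145,.005)))
rim=W[(W[:,2]>.082)&(W[:,2]<.1)&(np.hypot(W[:,0]-.506,W[:,1]+.329)>.042)]
f=lambda x:np.hypot(rim[:,0]-x[0],rim[:,1]-x[1])-x[2]
s=least_squares(f,[.506,-.329,.055],loss='soft_l1',f_scale=.003); print('rim fit',s.x.round(4),len(rim))
g=W[W[:,2]>.128]; print('grip top',g.mean(0).round(4),len(g),np.percentile(g,[2,98],axis=0).round(4).tolist())
c=g[:,:2].mean(0); print('r',np.hypot(*(c-s.x[:2])),'ang',np.rad2deg(np.arctan2(c[1]-s.x[1],c[0]-s.x[0])))
# bar + pegs
m=(Q[:,2]>.09)&(Q[:,2]<.16)&(Q[:,0]>.6)&(Q[:,0]<.76)&(Q[:,1]>-.22)&(Q[:,1]<.25)
print(len(Q[m]),np.percentile(Q[m],[1,99],axis=0).round(3).tolist())
```

```text
(array([ 491,   80,    2,  241, 3246,  670,    8,    3,    5,    3,    6,
          3,    6,  267]), array([0.07 , 0.075, 0.08 , 0.085, 0.09 , 0.095, 0.1  , 0.105, 0.11 ,
       0.115, 0.12 , 0.125, 0.13 , 0.135, 0.14 ]))
rim fit [ 0.5033 -0.3255  0.0533] 3113
grip top [ 0.5125 -0.3309  0.3864] 84208 [[0.4591, -0.3802, 0.3172], [0.5681, -0.279, 0.4103]]
r 0.010650441798996463 ang -30.12298944515382
6021 [[0.605, -0.217, 0.097], [0.696, -0.063, 0.132]]
```

Run:
```python
from h import *
z=np.load('w1.npz'); P=cloud(z['K'],z['T'],z['d']); Q=P.reshape(-1,3)
g=Q[(np.hypot(Q[:,0]-.453,Q[:,1]+.305)<.03)&(Q[:,2]>.13)&(Q[:,2]<.15)]
print(g.mean(0),len(g),np.percentile(g,[2,98],axis=0).round(4).tolist())
c=(np.percentile(g,2,axis=0)+np.percentile(g,98,axis=0))[:2]/2; print(c)
env.gripper_to(.05)
env.line_to([c[0],c[1],.24]); st()
env.line_to([c[0],c[1],.171],v=.08); st()
snap('wrist','w2')
```

```text
[ 0.45297027 -0.30473863  0.13772512] 274 [[0.4451, -0.3126, 0.1349], [0.4607, -0.2971, 0.1394]]
[ 0.45289389 -0.30486861]
t 6.67 pos [ 0.4537 -0.3054  0.2408] F [0.3 0.7 0.6] grip 0.0499
t 7.68 pos [ 0.4531 -0.3052  0.1714] F [-1.1 -0.1  0.3] grip 0.0498
```

View pics/w2.png

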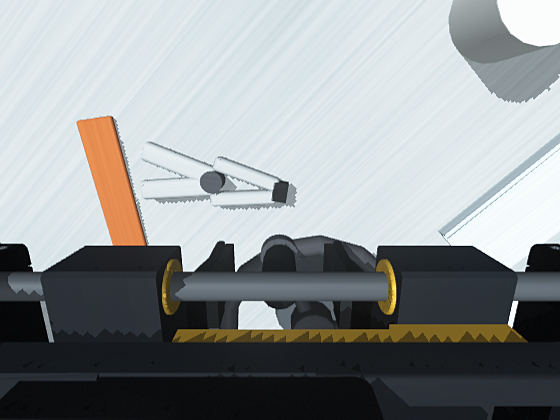

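The grip at (279,265) sits centred between the fingers. I'll close and crank the first segments, watching force.

```bash
cat > crank.py <<'E'
from h import *
import sys, json
hub=np.array([.5033,-.3255])
def run(dth,n,v,th0=None,hub=hub,rad=.055,fmax=40):
    p=np.array(env.read_position())[:2]
    th=np.arctan2(p[1]-hub[1],p[0]-hub[0]) if th0 is None else th0
    F=[];
    for i in range(n):
        th-=dth
        t=hub+rad*np.array([np.cos(th),np.sin(th)])
        env.line_to([t[0],t[1],.171],v=v)
        f=np.array(env.read_wrist_force()); 
        er=np.array([np.cos(th),np.sin(th)]); et=np.array([np.sin(th),-np.cos(th)])
        F.append((th,f[:2]@er,f[:2]@et,f[2]))
        if np.linalg.norm(f)>fmax: print('FORCE',f); break
    return th,np.array(F)
E
python3 - <<'E'
from h import *
from crank import *
env.gripper_to(0.0); st()
p=np.array(env.read_position()); print(p, np.hypot(*(p[:2]-hub)))
th,F=run(np.deg2rad(15),6,.12)
print(F.round(2)); st()
E
```

```text
t 8.40 pos [ 0.453  -0.3049  0.1711] F [ 0.3 -0.2  0.8] grip 0.0174
[ 0.45296834 -0.30485546  0.17105288] 0.05440104336028937
[[ 2.49  3.31 -2.97  3.58]
 [ 2.23  4.98 -3.61  4.6 ]
 [ 1.97  2.64 -4.1   1.62]
 [ 1.71  1.85 -3.73  1.16]
 [ 1.44 -0.28 -2.39 -2.82]
 [ 1.18 -1.47 -2.82 -4.74]]
t 10.00 pos [ 0.5232 -0.2745  0.1701] F [-3.2 -0.3 -4.7] grip 0.0172
```

```bash
cat > pegang.py <<'E'
from h import *
def pegang(name='sc',bar=(.69,.1)):
    # fit peg angle from scene cloud (upper surface): points with x between .60 and .675 on peg slices
    out={}
    for cam in ['scene','top']:
        im,d,K,T=snap(cam,f'{name}_{cam}'); Q=cloud(K,T,d).reshape(-1,3)
        for y in [-.173,-.073,.027,.127]:
            s=Q[(abs(Q[:,1]-y)<.02)&(Q[:,2]>.07)&(Q[:,2]<.2)&(Q[:,0]>.585)&(Q[:,0]<.71)]
            out[cam,y]=s
    return out
def fitang(out,cam):
    # surface distance model: points lie on cylinder r=.012 about peg axis, from bar axis at (xb + slope*(y+.023)), z=.1
    r=[]
    for y in [-.173,-.073,.027,.127]:
        s=out[cam,y]
        if len(s)<20: r.append(None); continue
        def f(x):
            a,xb,yc=x; u=np.array([-np.cos(a),0,np.sin(a)]); v=s-np.array([xb,yc,.1]); t=v@u
            dp=np.linalg.norm(v-np.outer(t,u),axis=1)-.012
            db=np.hypot(s[:,0]-xb,s[:,2]-.1)-.012
            dt=np.where(t>.085,t-.085,0)
            return np.where(abs(db)<abs(dp),db,dp)+dt
        best=min((least_squares(f,[a0,.69,y],loss='soft_l1',f_scale=.003) for a0 in (.2,.5,.8)),key=lambda k:k.cost)
        r.append(np.append(best.x,best.cost*1e6).round(4).tolist())
    return r
E
python3 - <<'E'
from h import *
from crank import *
from pegang import *
th,F=run(np.deg2rad(20),24,.15)
print(abs(F).max(0).round(1),F[-1].round(2)); st()
o=pegang('sc1'); 
for c in ['scene','top']: print(c,fitang(o,c))
E
```

```text
FORCE [ 31.38996192  -8.77996895 -31.33709418]
[ 0.8 31.4  8.8 31.3] [ -0.55  31.38  -8.81 -31.34]
t 11.38 pos [ 0.5636 -0.3537  0.1713] F [ 31.4  -8.8 -31.3] grip 0.0138
scene [[0.3636, 0.6875, -0.1674, 270.1447], [0.3642, 0.6896, -0.0677, 291.4518], [0.3612, 0.6924, 0.0325, 326.4387], [0.3617, 0.6945, 0.1324, 307.1008]]
top [[0.3536, 0.6885, -0.1724, 786.4842], [0.354, 0.6898, -0.072, 787.0088], [0.3663, 0.6916, 0.0279, 727.517], [0.3501, 0.6962, 0.1274, 699.9345]]
```

Run:
```python
from h import *
from crank import *
z=np.load('sc1_scene.npz'); cv2.imwrite('pics/x1.png',cv2.resize(z['im'][100:260,100:320],None,fx=3.4,fy=3.4,interpolation=cv2.INTER_CUBIC))
print(np.round(env.read_joint_pos(),3),env.read_orientation(),down(np.pi/4)); st()
snap('wrist','w3')
```

```text
[ 0.064  0.631  0.638  1.718 -0.465  0.916  1.68 ] [2.87844925 1.20181862 0.03037693] [2.90245315 1.20223546 0.        ]
t 11.47 pos [ 0.5637 -0.3537  0.1713] F [ 31.2  -8.6 -31.2] grip 0.0137
```

View pics/x1.png

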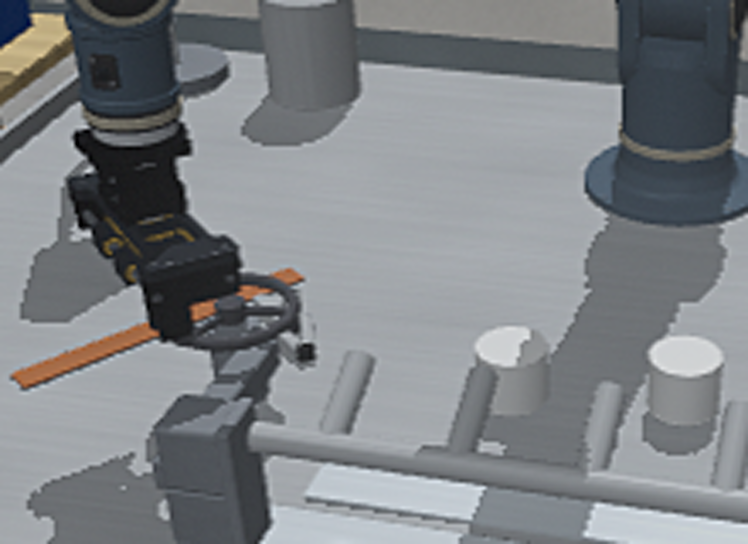

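View pics/w3.png

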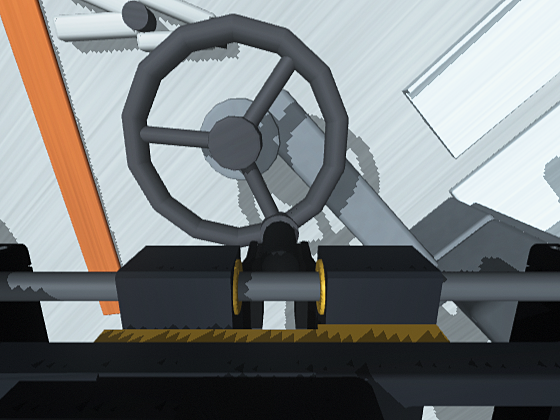

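The grip slid out along the pads: it is now at the pad edge at (280,228), with the pads closed to 13.8 mm. Friction alone doesn't carry it when the motion runs along the pads. I'll regrasp with the jaws facing along the tangent and turn the tool with the crank, in strokes.

```bash
cat >> crank.py <<'E'
def find():
    K,T,_=w_from_c('wrist'); im,d=cap('wrist'); Q=cloud(K,T,d).reshape(-1,3)
    rr=np.hypot(Q[:,0]-hub[0],Q[:,1]-hub[1])
    g=Q[(abs(rr-.055)<.02)&(Q[:,2]>.129)&(Q[:,2]<.15)]
    c=(np.percentile(g,3,axis=0)+np.percentile(g,97,axis=0))/2 if len(g)>40 else None
    cv2.imwrite('pics/find.png',im)
    return c,len(g)
E
python3 - <<'E'
from crank import *
env.gripper_to(.05); st()
p=env.read_position(); 
env.line_to([p[0],p[1],.171]); env.line_to([p[0],p[1],.26],v=.2); 
env.line_to([.525,-.36,.30],v=.2); st()
c,n=find(); print(c,n)
if c is not None: print(np.hypot(*(c[:2]-hub)),np.rad2deg(np.arctan2(c[1]-hub[1],c[0]-hub[0])))
z=snap('wrist','w4')
E
```

```text
t 12.41 pos [ 0.5502 -0.3541  0.1709] F [0.3 0.4 1. ] grip 0.0500
t 13.64 pos [ 0.5246 -0.3601  0.2994] F [0.8 1.2 1.3] grip 0.0499
[ 0.55288597 -0.347757    0.13480991] 355
0.0543520224468567 -24.173249539342503
```

View pics/w4.png

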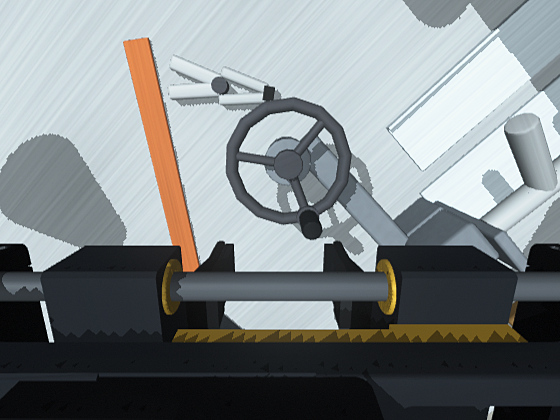

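```bash
cat >> crank.py <<'E'
def seedq(psi): return np.array([0.02,.56,.67,1.86,-.45,.87,1.7+np.deg2rad(psi-45)])
def goto(xy,z,psi):
    q,e,f=myik(np.array([xy[0],xy[1],z]),R.from_rotvec(down(np.deg2rad(psi))),seedq(psi)); assert e<1e-3 and f<2e-3,(e,f)
    env.move_j(q); return q
def stroke(th0,psi0,th1,psi1,step=12,v=.08,flim=35,rad=.0548):
    n=int(np.ceil(abs(th1-th0)/step)); out=[]
    for i in range(1,n+1):
        th=th0+(th1-th0)*i/n; psi=psi0+(psi1-psi0)*i/n
        a=np.deg2rad(th); t=hub+rad*np.array([np.cos(a),np.sin(a)])
        env.line_to([t[0],t[1],.172],down(np.deg2rad(psi)),v=v)
        f=np.array(env.read_wrist_force()); out.append([th,f[:2]@[np.cos(a),np.sin(a)],f[:2]@[np.sin(a),-np.cos(a)],f[2],env.read_grip_width()*1000])
        if np.linalg.norm(f)>flim or env.read_grip_width()<.0155: print('STOP',out[-1]); break
    return np.array(out)
E
python3 - <<'E'
from crank import *
c=np.array([.5529,-.3478]); th=-24.2; psi=66
goto(c,.26,psi); st()
env.line_to([c[0],c[1],.172],v=.15); env.gripper_to(0); st()
t0=env.read_clock()
o=stroke(th,psi,-96,-3); print(o.round(1)); st()
E
```

```text
t 14.18 pos [ 0.5529 -0.3472  0.2587] F [-0.4 -0.7  0.4] grip 0.0502
t 15.58 pos [ 0.553  -0.3478  0.1722] F [ 0.  -0.1  1.2] grip 0.0171
[[-36.2  -2.6   0.    4.1  17.3]
 [-48.1  -3.3  -1.    3.9  17.2]
 [-60.1  -4.3  -2.1   4.9  17.1]
 [-72.1  -4.   -3.1   5.3  17.3]
 [-84.   -4.3  -2.8   4.3  16.8]
 [-96.   -4.4  -3.1   3.8  17.3]]
t 17.68 pos [ 0.4993 -0.3793  0.1721] F [3.6 4.1 3.8] grip 0.0173
```

Run:
```python
from crank import *
o=stroke(-96,-3,-320,-188,step=14,v=.1); print(o[::3].round(1)); st(); print(np.round(env.read_joint_pos(),2))
```

```text
[[-110.    -4.7   -2.4    2.1   17.4]
 [-152.    -4.2   -4.    -0.6   16.9]
 [-194.    -3.    -3.6   -3.3   17.2]
 [-236.     1.7   -4.9    2.2   17.1]
 [-278.     0.8   -3.9    4.5   16.8]
 [-320.     1.9   -4.3    4.6   17.1]]
t 23.28 pos [ 0.5457 -0.289   0.1717] F [-1.4  4.5  4.6] grip 0.0171
[-0.36  0.9   1.28  1.83 -0.94  1.18 -2.04]
```

```bash
cat >> crank.py <<'E'
def stroke_j(th0,psi0,th1,psi1,step=12,flim=35,rad=.0548):
    n=int(np.ceil(abs(th1-th0)/step)); out=[]
    for i in range(1,n+1):
        th=th0+(th1-th0)*i/n; psi=psi0+(psi1-psi0)*i/n
        a=np.deg2rad(th); t=hub+rad*np.array([np.cos(a),np.sin(a)])
        q,e,f=myik(np.array([t[0],t[1],.172]),R.from_rotvec(down(np.deg2rad(psi))),seedq(psi),wreg=1e-4); assert e<1e-3 and f<2e-3,(e,f,th)
        env.move_j(q)
        f=np.array(env.read_wrist_force()); out.append([th,f[:2]@[np.cos(a),np.sin(a)],f[:2]@[np.sin(a),-np.cos(a)],f[2],env.read_grip_width()*1000])
        if np.linalg.norm(f)>flim or env.read_grip_width()<.0155: print('STOP',out[-1]); break
    return np.array(out)
E
python3 - <<'E'
from crank import *
env.gripper_to(.05); p=env.read_position()
env.line_to([p[0],p[1],.25],v=.25)
a=np.deg2rad(40); c=hub+.0548*np.array([np.cos(a),np.sin(a)])
goto(c,.25,91); st(); print(np.round(env.read_joint_pos(),2))
cc,n=find(); print(cc,n,c)
E
```

```text
t 28.32 pos [ 0.5452 -0.2903  0.25  ] F [-0.2  0.1  0.1] grip 0.0497
[-0.1   0.49  0.72  1.75 -0.37  1.04  2.35]
[ 0.54382903 -0.28989829  0.13513028] 529 [ 0.54527924 -0.29027524]
```

Run:
```python
from crank import *
a=np.deg2rad(40); c=hub+.0548*np.array([np.cos(a),np.sin(a)])
env.line_to([c[0],c[1],.172],v=.15); env.gripper_to(0); st()
o=stroke_j(40,91,4,63); print(o.round(1)); st()
o=stroke_j(4,63,-320,-188); print(o[::4].round(1)); st()
from pegang import *
ob=pegang('sc2')
for cm in ['scene','top']: print(cm,fitang(ob,cm))
```

```text
t 29.71 pos [ 0.5455 -0.29    0.1722] F [-0.4  1.4  2.2] grip 0.0175
[[28.   1.5 -3.8  4.6 17.1]
 [16.   3.1 -3.4  3.8 17.3]
 [ 4.   3.5 -4.4  3.  17.3]]
t 30.51 pos [ 0.5595 -0.3205  0.1722] F [3.2 4.6 3. ] grip 0.0173
[[  -8.     4.5   -3.8    1.2   17. ]
 [ -56.     8.6   -5.3   -5.2   17.5]
 [-104.     7.9   -3.7   -5.4   17. ]
 [-152.     7.1   -4.7   -2.3   17.1]
 [-200.     6.5   -3.3    5.1   17.1]
 [-248.     5.7   -3.2    7.2   17.3]
 [-296.     4.7   -3.4    5.3   17.5]]
t 38.08 pos [ 0.5455 -0.2892  0.1719] F [1.  5.4 2.6] grip 0.0174
scene [[0.6806, 0.6876, -0.1677, 404.9309], [0.6827, 0.6899, -0.0676, 404.822], [0.6788, 0.6923, 0.0321, 382.5596], [0.684, 0.6945, 0.1324, 354.2183]]
top [[0.6952, 0.6872, -0.1722, 547.2724], [0.673, 0.6904, -0.0724, 522.9775], [0.6737, 0.6925, 0.0285, 563.3635], [0.6778, 0.6949, 0.1277, 549.8177]]
```

Measured peg angle 0.681 matches the wheel count (0.361+0.321). It needs 213° more.

Run:
```python
from crank import *
from pegang import *
env.gripper_to(.05); p=env.read_position()
env.line_to([p[0],p[1],.25],v=.25)
a=np.deg2rad(40); c=hub+.0548*np.array([np.cos(a),np.sin(a)])
goto(c,.25,91)
env.line_to([c[0],c[1],.172],v=.15); env.gripper_to(0); st()
o=stroke_j(40,91,-173,-97); print(o[::4].round(1)); st()
env.gripper_to(.05); p=env.read_position()
env.line_to([p[0],p[1],.28],v=.25); st()
ob=pegang('sc3')
for cm in ['scene','top']: print(cm,fitang(ob,cm))
z=np.load('sc3_scene.npz'); cv2.imwrite('pics/x3.png',cv2.resize(z['im'][160:310,150:390],None,fx=3.3,fy=3.3,interpolation=cv2.INTER_CUBIC))
```

```text
t 44.83 pos [ 0.5456 -0.2899  0.1722] F [0.2 2.1 2.1] grip 0.0174
[[  28.2    2.2   -3.3    4.5   17.4]
 [ -19.2    4.8   -3.6    0.4   17.3]
 [ -66.5    5.6   -3.    -3.2   17.6]
 [-113.8    5.9   -2.9   -2.    17.1]
 [-161.2    3.6   -3.1    0.3   17. ]]
t 50.03 pos [ 0.4467 -0.3337  0.1721] F [-3.3 -3.4  2.5] grip 0.0172
t 51.46 pos [ 0.4488 -0.3319  0.2802] F [ 0.1  0.5 -0.2] grip 0.0496
scene [[0.7881, 0.6876, -0.1678, 351.9038], [0.7843, 0.6899, -0.0675, 405.8143], [0.7807, 0.6927, 0.032, 377.2703], [0.7821, 0.6947, 0.1321, 408.8191]]
top [[0.7899, 0.6875, -0.1724, 459.8619], [0.7964, 0.6889, -0.0721, 457.6177], [0.7607, 0.6936, 0.0278, 483.1727], [0.7873, 0.6956, 0.1275, 403.6843]]
```

View pics/x3.png

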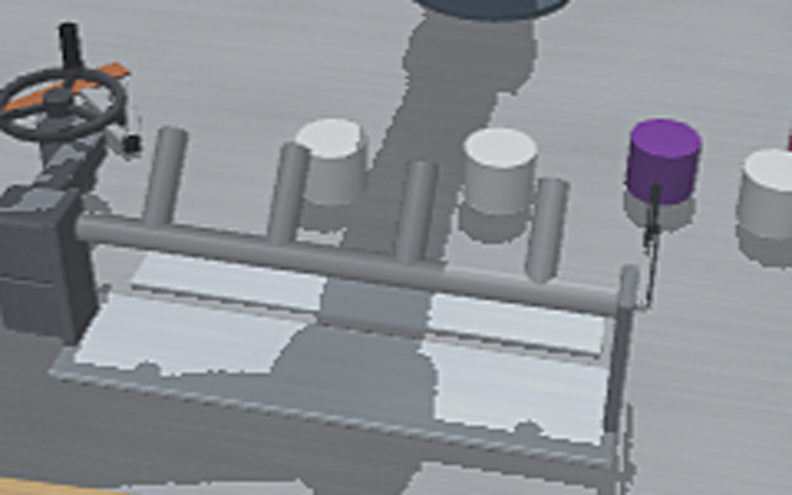

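The pegs measure 0.785 rad in both cameras. Next I'll locate the pots and plan the first transfer.

```bash
cat > pots.py <<'E'
from h import *
def locate(cam,name,data=None):
    im,d,K,T=snap(cam,name); P=cloud(K,T,d)
    hsv=cv2.cvtColor(im,cv2.COLOR_BGR2HSV)
    res=[]
    m=((P[...,2]>.045)&(P[...,2]<.066)&(P[...,0]>.25)&(P[...,0]<.62)&(P[...,1]>-.25)&(P[...,1]<.6)).astype(np.uint8)
    n,lab,stt,_=cv2.connectedComponentsWithStats(m,connectivity=4)
    for i in range(1,n):
        if stt[i,4]<(60 if cam!='wrist' else 400): continue
        s=P[lab==i]; sat=np.median(hsv[lab==i][:,1]); ext=np.percentile(s,98,axis=0)-np.percentile(s,2,axis=0)
        (c,r)=cv2.minEnclosingCircle(s[:,:2].astype(np.float32).reshape(-1,1,2))
        s2=s[s[:,2]>np.median(s[:,2])-.004]; lo,hi=np.percentile(s2,1,axis=0),np.percentile(s2,99,axis=0)
        res.append((cam,((lo+hi)/2)[:2].round(4).tolist(),ext.round(3).tolist(),round(float(r),3),int(sat),np.median(s[:,2]).round(3)))
    return res
E
python3 - <<'E'
from pots import *
for c in ['top','scene']:
    for r in locate(c,'p1_'+c): print(r)
# peg1 y from wrist pictures
for f in ['w1','w4']:
    z=np.load(f+'.npz'); Q=cloud(z['K'],z['T'],z['d']).reshape(-1,3)
    s=Q[(abs(Q[:,1]+.17)<.03)&(Q[:,2]>.119)&(Q[:,2]<.2)&(Q[:,0]>.58)&(Q[:,0]<.665)]
    print(f,len(s),np.percentile(s,[3,50,97],axis=0).round(4).tolist())
E
```

```text
('top', [0.5091, 0.3961], [0.06, 0.059, 0.016], 0.035, 4, np.float64(0.054))
('top', [0.4577, -0.0872], [0.059, 0.059, 0.017], 0.033, 4, np.float64(0.054))
('top', [0.441, 0.0672], [0.06, 0.059, 0.017], 0.033, 4, np.float64(0.055))
('top', [0.4249, 0.319], [0.059, 0.061, 0.016], 0.034, 4, np.float64(0.055))
('top', [0.3945, 0.2155], [0.059, 0.059, 0.016], 0.033, 169, np.float64(0.054))
('top', [0.3127, 0.3693], [0.058, 0.061, 0.015], 0.034, 99, np.float64(0.054))
('scene', [0.3159, 0.3739], [0.062, 0.059, 0.012], 0.037, 92, np.float64(0.055))
('scene', [0.4596, -0.0823], [0.062, 0.059, 0.012], 0.035, 6, np.float64(0.055))
('scene', [0.3969, 0.2209], [0.062, 0.059, 0.012], 0.036, 138, np.float64(0.055))
('scene', [0.444, 0.073], [0.061, 0.061, 0.012], 0.035, 5, np.float64(0.055))
('scene', [0.4281, 0.3245], [0.062, 0.06, 0.012], 0.035, 6, np.float64(0.055))
('scene', [0.5121, 0.4006], [0.061, 0.059, 0.012], 0.035, 6, np.float64(0.055))
w1 1060 [[0.605, -0.1797, 0.1193], [0.6235, -0.1712, 0.1251], [0.6548, -0.1597, 0.1321]]
w4 1990 [[0.6057, -0.1803, 0.1201], [0.6239, -0.1727, 0.1291], [0.6602, -0.1605, 0.1387]]
```

```bash
cat > plan.py <<'E'
from h import *
PEG=[(.6875,-.170),(.6897,-.070),(.6925,.030),(.6947,.130)]
YAW=-.025; A=.785
def hang(k,mouth,off=0.,h=.086,roll=0):
    """TCP pose with mouth centre at distance `mouth` from bar axis along the peg, off = shift down across the peg"""
    Rt=R.from_rotvec(tilt(A,1,YAW))*R.from_euler('z',roll,degrees=True)
    z=R.from_rotvec(tilt(A,1,YAW)).as_matrix()[:,2]; up=np.array([0,0,1])-z*z[2]*1.0; up/=np.linalg.norm(up)
    return np.array([*PEG[k],.1])-z*(mouth+h)-up*off, Rt
SEED=np.array([1.2,.65,-1.2,2.15,1.9,.4,.15])
SD=np.array([1.19,.71,-.99,1.79,.69,1.03,2.29])
def hik(k,mouth,off=0,h=.086,seed=SEED,wreg=1e-4,**kw):
    p,Rt=hang(k,mouth,off,h,**kw); return myik(p,Rt,seed,wreg=wreg,margin=.06)
E
python3 - <<'E'
from plan import *
for k in range(4):
    for m in [.034,.095,.115]:
        best=None
        for s in [SEED,np.array([.5,.5,-1.1,2.2,1.8,.7,-.3]),np.array([.2,.4,-.4,2.2,2.3,.4,-.8])]:
            q,e,f=hik(k,m,.008,seed=s)
            if e<1e-3 and f<3e-3: 
                mg=min((q-LO).min(),(HI-q).min())
                if best is None or mg>best[0]: best=(mg,q)
        print(k,m,None if best is None else (best[0].round(2),best[1].round(2).tolist(),gpts(best[1])[:,2].min().round(3),[np.round(x,2).tolist() for x in fk(best[1],True)[2][3:6:2]]))
E
```

```text
0 0.034 (np.float64(0.18), [1.19, 0.75, -1.21, 2.16, 2.02, 0.48, 0.07], np.float64(0.13), [[0.12, -0.36, 0.64], [0.42, -0.16, 0.35]])
0 0.095 (np.float64(0.13), [1.3, 0.58, -1.26, 2.22, 1.89, 0.35, 0.11], np.float64(0.173), [[0.05, -0.31, 0.7], [0.38, -0.16, 0.4]])
0 0.115 (np.float64(0.08), [1.34, 0.51, -1.27, 2.23, 1.84, 0.29, 0.13], np.float64(0.187), [[0.03, -0.28, 0.72], [0.37, -0.16, 0.41]])
1 0.034 (np.float64(0.23), [0.9, 0.61, -1.07, 2.22, 2.11, 0.51, -0.28], np.float64(0.13), [[0.18, -0.27, 0.69], [0.43, -0.06, 0.35]])
1 0.095 (np.float64(0.17), [0.99, 0.43, -1.11, 2.27, 2.03, 0.38, -0.28], np.float64(0.173), [[0.11, -0.22, 0.74], [0.38, -0.06, 0.4]])
1 0.115 (np.float64(0.06), [0.95, 0.32, -1.02, 2.29, 2.08, 0.27, -0.37], np.float64(0.187), [[0.08, -0.16, 0.76], [0.37, -0.06, 0.41]])
2 0.034 (np.float64(0.23), [0.66, 0.6, -1.06, 2.22, 2.02, 0.66, -0.37], np.float64(0.13), [[0.23, -0.22, 0.69], [0.43, 0.04, 0.35]])
2 0.095 (np.float64(0.18), [0.74, 0.43, -1.11, 2.27, 1.9, 0.56, -0.35], np.float64(0.173), [[0.16, -0.18, 0.74], [0.39, 0.04, 0.4]])
2 0.115 (np.float64(0.16), [0.7, 0.33, -1.04, 2.29, 1.88, 0.46, -0.37], np.float64(0.187), [[0.12, -0.14, 0.76], [0.37, 0.04, 0.41]])
3 0.034 (np.float64(0.28), [0.42, 0.63, -1.05, 2.17, 1.91, 0.81, -0.42], np.float64(0.13), [[0.29, -0.16, 0.68], [0.43, 0.14, 0.35]])
3 0.095 (np.float64(0.23), [0.48, 0.48, -1.12, 2.22, 1.78, 0.75, -0.39], np.float64(0.173), [[0.22, -0.15, 0.73], [0.39, 0.14, 0.4]])
3 0.115 (np.float64(0.21), [0.5, 0.43, -1.14, 2.24, 1.73, 0.72, -0.37], np.float64(0.187), [[0.19, -0.14, 0.74], [0.37, 0.14, 0.41]])
```

```bash
cat >> plan.py <<'E'
RIMP=np.array([[.033*np.cos(t),.033*np.sin(t),.086] for t in np.arange(0,6.28,.5)])
GP=np.array([[s*.058,y,.07] for s in(1,-1) for y in (-.01,.01)]+[[sx*.095,sy*.0375,0] for sx in(1,-1) for sy in(1,-1)]+[[0,-.1,-.09]])
def clear(q):
    p,r=fk(q); X=np.vstack([r.apply(RIMP)+p,r.apply(GP)+p])
    # distance to rack: pegs envelope: slab from bar axis up-forward 85mm at 45deg, thickness 12, plus bar
    xb=.69+.025*(X[:,1]+.02); v=np.stack([X[:,0]-xb,X[:,2]-.1],1); u=np.array([-np.cos(A),np.sin(A)])
    t=np.clip(v@u,0,.085); dist=np.linalg.norm(v-t[:,None]*u,axis=1)-.012
    inside=(X[:,1]>-.28)&(X[:,1]<.25); dist=np.where(inside,dist,1)
    return X[:,2].min(),dist.min()
def pick_cfg(xy,z,qh,psis=np.arange(-180,181,15)):
    best=None
    for psi in psis:
        q,e,f=myik(np.array([*xy,z]),R.from_rotvec(down(np.deg2rad(psi))),qh,wreg=2e-3,margin=.08)
        q,e,f=myik(np.array([*xy,z]),R.from_rotvec(down(np.deg2rad(psi))),q,wreg=1e-5,margin=.08)
        if e<1e-3 and f<3e-3:
            s=abs(q-qh).max()
            if best is None or s<best[0]: best=(s,psi,q)
    return best
def show(q0,q1,n=12):
    c=[clear(q0+(q1-q0)*t) for t in np.linspace(0,1,n)]
    print('minz',[round(a,3) for a,b in c]); print('rack',[round(b,3) for a,b in c])
E
python3 - <<'E'
from plan import *
xy={'A':(.4585,-.085),'B':(.4425,.070),'C':(.4265,.322),'D':(.5105,.398)}
for n,k in [('A',0),('B',1),('C',2),('D',3)]:
    qh,e,f=hik(k,.105,.008); print(n,k,qh.round(2),e,f)
    b=pick_cfg(xy[n],.24,qh); print(b[0],b[1],b[2].round(2)); show(b[2],qh)
E
```

```text
A 0 [ 1.33  0.55 -1.27  2.22  1.87  0.33  0.13] 3.5119549995732425e-10 1.1971584528454957e-09
1.3007381272785565 105 [ 1.12  0.5  -1.31  2.02  0.56  1.05  1.37]
minz [np.float64(0.154), np.float64(0.144), np.float64(0.138), np.float64(0.135), np.float64(0.134), np.float64(0.135), np.float64(0.137), np.float64(0.139), np.float64(0.142), np.float64(0.144), np.float64(0.146), np.float64(0.146)]
rack [np.float64(0.121), np.float64(0.103), np.float64(0.082), np.float64(0.061), np.float64(0.042), np.float64(0.025), np.float64(0.012), np.float64(0.006), np.float64(0.004), np.float64(0.004), np.float64(0.006), np.float64(0.007)]
B 1 [ 1.13  0.53 -1.32  2.28  1.9   0.5  -0.1 ] 8.733878138784079e-10 8.673202764637314e-09
1.383482989417793 105 [ 0.8   0.45 -1.31  2.06  0.52  1.02  1.07]
minz [np.float64(0.154), np.float64(0.144), np.float64(0.137), np.float64(0.134), np.float64(0.132), np.float64(0.132), np.float64(0.134), np.float64(0.136), np.float64(0.139), np.float64(0.142), np.float64(0.144), np.float64(0.146)]
rack [np.float64(0.138), np.float64(0.12), np.float64(0.096), np.float64(0.073)
[... 711 characters left out ...]
loat64(0.002), np.float64(0.002), np.float64(0.004), np.float64(0.007)]
D 3 [ 0.58  0.57 -1.3   2.23  1.77  0.87 -0.33] 1.807775409313669e-09 1.4763508981940205e-08
0.9238823238496491 105 [ 0.04  0.86 -1.31  1.61  0.85  1.35  0.45]
minz [np.float64(0.154), np.float64(0.148), np.float64(0.144), np.float64(0.141), np.float64(0.141), np.float64(0.142), np.float64(0.143), np.float64(0.145), np.float64(0.147), np.float64(0.148), np.float64(0.147), np.float64(0.146)]
rack [np.float64(1.0), np.float64(1.0), np.float64(0.125), np.float64(0.084), np.float64(0.025), np.float64(-0.003), np.float64(-0.002), np.float64(-0.003), np.float64(-0.004), np.float64(-0.002), np.float64(0.002), np.float64(0.008)]
```

Run:
```python
from plan import *
xy={'A':(.4585,-.085),'B':(.4425,.070),'C':(.4265,.322),'D':(.5105,.398)}
for n,k in [('A',0),('B',1),('C',2),('D',3)]:
  for m,off in [(.105,-.03),(.105,-.05),(.115,-.04)]:
    qh,e,f=hik(k,m,off); 
    b=pick_cfg(xy[n],.27,qh)
    print(n,k,m,off,qh.round(2),round(e,4),round(f,3),'pick',b[0].round(2),b[1],b[2].round(2)); show(b[2],qh,9)
```

```text
A 0 0.105 -0.03 [ 1.3   0.53 -1.26  2.15  1.63  0.31  0.34] 0.0 0.0 pick 1.15 105 [ 1.14  0.44 -1.31  1.99  0.48  1.08  1.45]
minz [np.float64(0.184), np.float64(0.171), np.float64(0.164), np.float64(0.162), np.float64(0.162), np.float64(0.164), np.float64(0.168), np.float64(0.171), np.float64(0.173)]
rack [np.float64(0.127), np.float64(0.095), np.float64(0.065), np.float64(0.04), np.float64(0.025), np.float64(0.018), np.float64(0.013), np.float64(0.009), np.float64(0.007)]
A 0 0.105 -0.05 [ 1.31  0.57 -1.33  2.11  1.53  0.38  0.46] 0.0 0.0 pick 1.05 105 [ 1.14  0.44 -1.31  1.99  0.48  1.08  1.45]
minz [np.float64(0.184), np.float64(0.173), np.float64(0.167), np.float64(0.165), np.float64(0.166), np.float64(0.169), np.float64(0.175), np.float64(0.181), np.float64(0.187)]
rack [np.float64(0.127), np.float64(0.096), np.float64(0.066), np.float64(0.041), np.float64(0.026), np.float64(0.021), np.float64(0.016), np.float64(0.012), np.float64(0.015)]
A 0 0.115 -0.04 [ 1.34  0.54 -1.33  2.14  1.53  0.34  0.44] 0.0 0.0 pick 1.05 105 [ 1.14  0.44 -1.31  1.99  0.48  1.08  1.45]
minz [np.float6
[... 3934 characters left out ...]
float64(0.184), np.float64(0.187), np.float64(0.187)]
rack [np.float64(1.0), np.float64(1.0), np.float64(0.11), np.float64(0.039), np.float64(0.019), np.float64(0.013), np.float64(0.013), np.float64(0.015), np.float64(0.015)]
D 3 0.115 -0.04 [ 0.62  0.52 -1.31  2.14  1.64  0.81 -0.18] 0.0 0.0 pick 0.84 75 [ 0.04  0.81 -1.31  1.58  0.8   1.37 -0.04]
minz [np.float64(0.184), np.float64(0.178), np.float64(0.176), np.float64(0.176), np.float64(0.179), np.float64(0.182), np.float64(0.186), np.float64(0.187), np.float64(0.187)]
rack [np.float64(1.0), np.float64(1.0), np.float64(0.118), np.float64(0.047), np.float64(0.024), np.float64(0.019), np.float64(0.017), np.float64(0.017), np.float64(0.019)]
```

```bash
cat > pick.py <<'E'
from plan import *
from pots import *
VIA=(.115,-.04)
def hover(xy,k,z=.27):
    qv,e,f=hik(k,*VIA); assert e<1e-3 and f<3e-3
    b=pick_cfg(xy,z,qv); return qv,b
def report(q0,q1,n=10):
    c=[(gpts(q)[:,2].min(),min(x[2] for x in fk(q,True)[2][3:]),fk(q)[0].round(2).tolist()) for q in (q0+(q1-q0)*t for t in np.linspace(0,1,n))]
    for x in c: print(np.round(x[0],3),np.round(x[1],3),x[2])
E
python3 - <<'E'
from pick import *
qv,b=hover((.4585,-.085),0); q0=np.array(env.read_joint_pos()); print(q0.round(2),b[1],b[2].round(2))
report(q0,b[2])
E
```

```text
[-0.03  0.35  0.76  1.86 -0.28  1.04 -0.85] 105 [ 1.14  0.44 -1.31  1.99  0.48  1.08  1.45]
0.209 0.279 [0.45, -0.33, 0.28]
0.174 0.247 [0.45, -0.3, 0.25]
0.146 0.223 [0.45, -0.27, 0.22]
0.127 0.207 [0.45, -0.25, 0.21]
0.117 0.198 [0.45, -0.22, 0.2]
0.119 0.198 [0.45, -0.19, 0.2]
0.13 0.205 [0.45, -0.16, 0.2]
0.148 0.219 [0.46, -0.13, 0.22]
0.171 0.241 [0.46, -0.11, 0.24]
0.2 0.27 [0.46, -0.09, 0.27]
```

Run:
```python
from pick import *
env.gripper_to(.087)
p=env.read_position(); env.line_to([p[0],p[1],.40],v=.25)
qv,b=hover((.4585,-.085),0); q0=np.array(env.read_joint_pos()); report(q0,b[2],6)
env.move_j(b[2]); st()
for r in locate('wrist','w5'): print(r)
```

```text
0.329 0.399 [0.45, -0.33, 0.4]
0.255 0.329 [0.46, -0.29, 0.33]
0.195 0.275 [0.46, -0.24, 0.27]
0.165 0.245 [0.46, -0.19, 0.24]
0.17 0.243 [0.46, -0.14, 0.24]
0.2 0.27 [0.46, -0.09, 0.27]
t 55.24 pos [ 0.4584 -0.0854  0.2696] F [-0.3 -0.3 -0.6] grip 0.0867
('wrist', [0.4571, -0.0851], [0.059, 0.058, 0.003], 0.033, 3, np.float64(0.054))
('wrist', [0.4407, 0.0694], [0.059, 0.06, 0.008], 0.033, 3, np.float64(0.054))
('wrist', [0.4034, 0.1972], [0.044, 0.022, 0.01], 0.027, 193, np.float64(0.053))
```

View pics/w5.png

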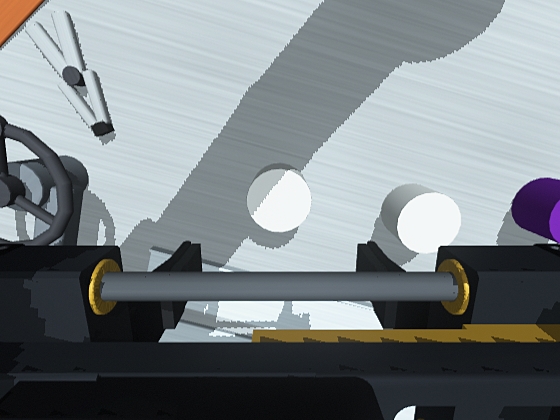

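The white pot is at (279,200), centred between the fingers. The other white pot is at (428,220), and the purple decoy is at the right edge. I'll grasp the first.

```bash
cat >> pick.py <<'E'
def grasp(xy):
    env.line_to([xy[0],xy[1],.10],v=.2); env.line_to([xy[0],xy[1],.086],v=.08)
    env.gripper_to(0.0); st()
    w=env.read_grip_width(); 
    if not .058<w<.07: print('BAD GRASP',w); return False
    env.line_to([xy[0],xy[1],.27],v=.25); st(); return True
def track(k,ms,offs,flim=15):
    q=np.array(env.read_joint_pos()); f0=np.array(env.read_wrist_force()); z=R.from_rotvec(tilt(A,1,YAW)).as_matrix()[:,2]
    for m,o in zip(ms,offs):
        q,e,f=hik(k,m,o,seed=q,wreg=1e-4); assert e<1e-3 and f<3e-3,(m,e,f)
        env.move_j(q); F=np.array(env.read_wrist_force()); 
        print('m %.3f'%m,'along %.1f'%(F@z),F.round(1),'g %.4f'%env.read_grip_width())
        if np.linalg.norm(F)>flim: print('LIMIT'); return m
    return ms[-1]
E
python3 - <<'E'
from pick import *
if grasp((.4575,-.085)):
    qv,e,f=hik(0,*VIA); q0=np.array(env.read_joint_pos()); show(q0,qv,9)
    env.move_j(qv); st()
    snap('scene','s4'); snap('wrist','w6')
E
```

```text
t 57.13 pos [ 0.4576 -0.085   0.0862] F [0.1 0.2 2.6] grip 0.0663
t 58.02 pos [ 0.4564 -0.0853  0.2686] F [ 0.6  0.3 -1.7] grip 0.0658
minz [np.float64(0.183), np.float64(0.172), np.float64(0.166), np.float64(0.164), np.float64(0.165), np.float64(0.169), np.float64(0.175), np.float64(0.181), np.float64(0.187)]
rack [np.float64(0.129), np.float64(0.099), np.float64(0.07), np.float64(0.046), np.float64(0.031), np.float64(0.024), np.float64(0.022), np.float64(0.019), np.float64(0.018)]
t 59.01 pos [ 0.5734 -0.1669  0.2695] F [ 0.2 -0.4 -1.5] grip 0.0663
```

Run:
```python
import cv2,numpy as np
a=cv2.imread('pics/s4.png')[100:310,100:380]; cv2.imwrite('pics/s4c.png',cv2.resize(a,None,fx=2.8,fy=2.8))
```

```text
(no output)
```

View pics/s4c.png

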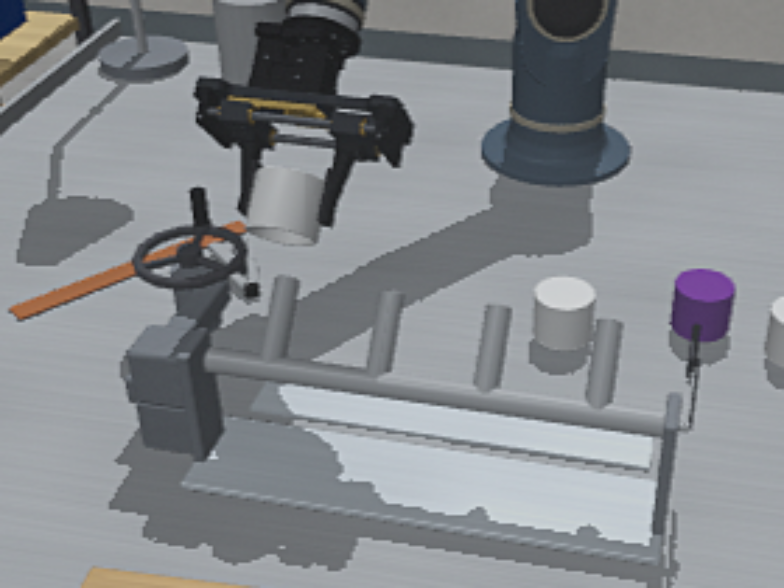

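View pics/w6.png

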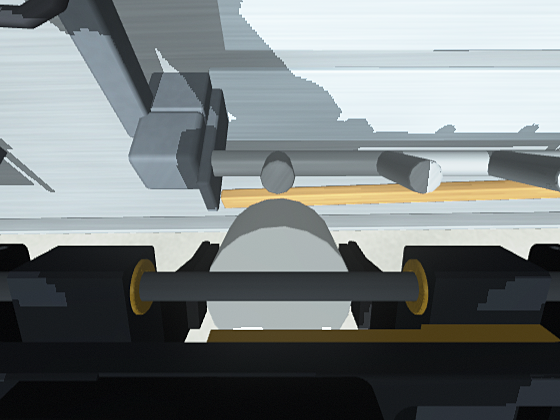

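The pot (col 280) is laterally aligned with the peg tip (col 278). Inserting.

Run:
```python
from pick import *
m=track(0,[.11,.095,.08,.065,.05,.042,.037],[.006]*7,flim=12); st()
snap('scene','s5'); a=cv2.imread('pics/s5.png')[100:310,100:380]; cv2.imwrite('pics/s5c.png',cv2.resize(a,None,fx=2.8,fy=2.8))
```

```text
m 0.110 along 0.6 [ 1.  -0.1  0.2] g 0.0659
m 0.095 along 1.1 [ 0.5  0.1 -1. ] g 0.0662
m 0.080 along 1.7 [ 0.5 -0.  -1.9] g 0.0661
m 0.065 along 0.6 [-0.4  0.1 -1.3] g 0.0659
m 0.050 along -0.2 [-1.  -0.4 -0.8] g 0.0661
m 0.042 along 1.0 [ 0.1 -1.  -1.2] g 0.0658
m 0.037 along 1.5 [ 0.4  1.5 -1.7] g 0.0663
t 60.98 pos [ 0.5963 -0.1677  0.1826] F [ 0.4  1.5 -1.7] grip 0.0663
```

View pics/s5c.png

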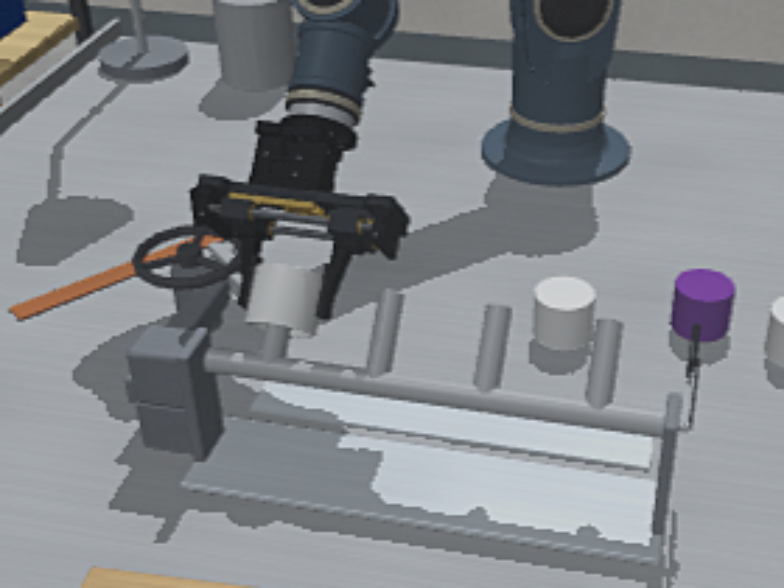

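```bash
cat >> pick.py <<'E'
def press(k,m0,off,fmax=6.,mend=.022,step=.0015):
    z=R.from_rotvec(tilt(A,1,YAW)).as_matrix()[:,2]; q=np.array(env.read_joint_pos()); b=[]; m=m0
    f0=np.mean([np.array(env.read_wrist_force())@z for _ in range(3)])
    while m>mend:
        m-=step; q,e,f=hik(k,m,off,seed=q,wreg=1e-4); assert e<1e-3 and f<3e-3
        env.move_j(q); F=np.array(env.read_wrist_force()); b.append((round(m,4),round(F@z-f0,1)))
        if F@z-f0<-fmax: break
    print(b); return m
def release(k,m,off=.013):
    q,e,f=hik(k,m,off,seed=np.array(env.read_joint_pos())); env.move_j(q); st()
    env.gripper_to(.087); st()
def retreat(k,off=.013,m1=.115):
    q=np.array(env.read_joint_pos())
    for m in [.06,.09,m1]:
        q,e,f=hik(k,m,off,seed=q,wreg=1e-4); assert e<1e-3; env.move_j(q)
E
python3 - <<'E'
from pick import *
m=press(0,.037,.006); st()
release(0,m+.001); retreat(0); st()
snap('scene','s6'); a=cv2.imread('pics/s6.png')[100:310,100:380]; cv2.imwrite('pics/s6c.png',cv2.resize(a,None,fx=2.8,fy=2.8))
snap('wrist','w7')
E
```

```text
[(0.0355, np.float64(-0.2)), (0.034, np.float64(0.8)), (0.0325, np.float64(-18.5))]
t 61.78 pos [ 0.5988 -0.1676  0.1803] F [-13.4  -1.2  11.5] grip 0.0664
t 62.03 pos [ 0.5929 -0.1676  0.1745] F [-6.  -0.   1.8] grip 0.0660
t 62.73 pos [ 0.5939 -0.1676  0.1753] F [0.7 0.1 0.2] grip 0.0868
t 63.48 pos [ 0.5365 -0.1668  0.233 ] F [ 0.1 -0.   0. ] grip 0.0868
```

View pics/s6c.png

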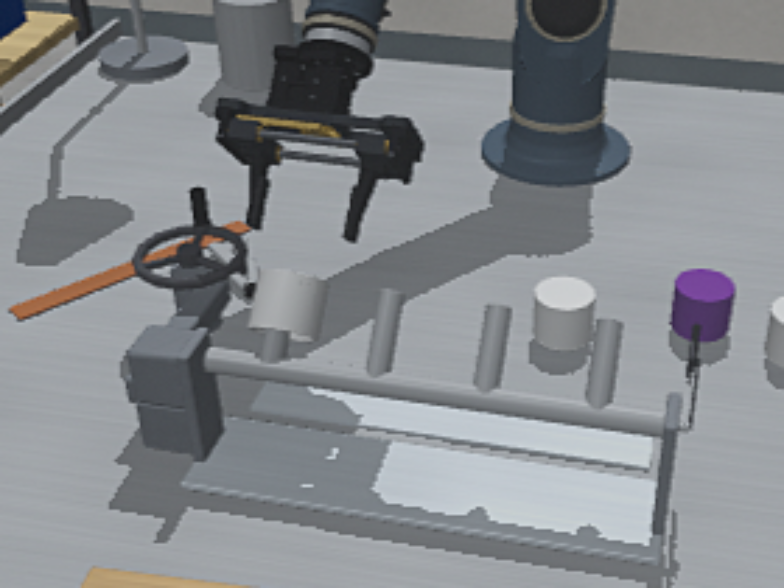

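View pics/w7.png

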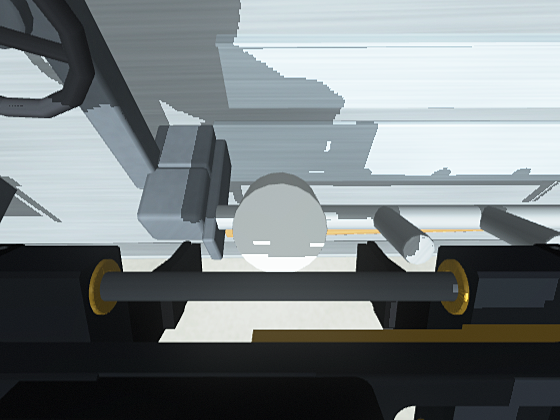

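Contact came exactly at home (m≈0.033), and the pot now hangs on peg 1 at (280,222) in the wrist view. I'll measure its floor plane against the peg.

```bash
cat > seat.py <<'E'
from plan import *
def seat(files,k):
    """pot floor: along-peg distance (89 mm = home), tilt and across offset"""
    u=-R.from_rotvec(tilt(A,1,YAW)).as_matrix()[:,2]; y=R.from_euler('z',YAW).apply([0,1,0]); up=np.cross(u,y); up*=np.sign(up[2])
    for f in files:
        z=np.load(f); Q=cloud(z['K'],z['T'],z['d']).reshape(-1,3)-np.array([*PEG[k],.1])
        a,l,v=Q@u,Q@y,Q@up
        m=(a>.075)&(a<.13)&(abs(l)<.045)&(abs(v+.012)<.05)
        S=np.stack([a,l,v],1)[m]
        if len(S)<30: print(f,k,'few',len(S)); continue
        top=S
        for _ in range(5):
            c,*_r=np.linalg.lstsq(np.c_[top[:,1:],np.ones(len(top))],top[:,0],rcond=None)
            r=S[:,0]-np.c_[S[:,1:],np.ones(len(S))]@c; top=S[abs(r)<.003]
        lo,hi=np.percentile(top,2,axis=0),np.percentile(top,98,axis=0); mid=(lo+hi)/2
        print(f,'peg',k+1,'n',len(top),'along(89) %.1f'%(1e3*np.median(top[:,0])),'lat %.1f up %.1f'%tuple(1e3*mid[1:]),'size',(1e3*(hi-lo)[1:]).round(0),'slope',c[:2].round(2))
E
python3 - <<'E'
from seat import *
seat(['w7.npz','s6.npz'],0)
E
```

```text
w7.npz peg 1 n 6661 along(89) 88.5 lat -0.2 up -18.0 size [58. 58.] slope [0. 0.]
s6.npz peg 1 n 56 along(89) 82.0 lat 4.3 up 2.8 size [60. 34.] slope [-0.01 -0.  ]
```

The pot is seated: 88.5 mm (home = 89), no tilt, 18 mm drop. Next pot B goes on peg 2.

```bash
cat >> pick.py <<'E'
from seat import seat
def approach(xy,k,kprev):
    q,e,f=hik(kprev,*VIA,seed=np.array(env.read_joint_pos())); env.move_j(q)
    qv,b=hover(xy,k); print('psi',b[1]); show(q,b[2],7); env.move_j(b[2]); st(); return qv,b
def topcrop(name):
    a=cv2.imread(f'pics/{name}.png')
E
python3 - <<'E'
from pick import *
for r in locate('top','t2'): print(r)
qv,b=approach((.441,.069),1,0)
for r in locate('wrist','w8'): print(r)
E
```

```text
('top', [0.5086, 0.3969], [0.058, 0.06, 0.017], 0.034, 4, np.float64(0.054))
('top', [0.441, 0.0679], [0.059, 0.059, 0.017], 0.033, 4, np.float64(0.055))
('top', [0.4251, 0.3189], [0.058, 0.059, 0.017], 0.033, 4, np.float64(0.055))
('top', [0.3943, 0.2162], [0.059, 0.059, 0.016], 0.033, 169, np.float64(0.055))
('top', [0.3128, 0.3695], [0.058, 0.06, 0.017], 0.034, 100, np.float64(0.054))
psi 105
minz [np.float64(0.187), np.float64(0.179), np.float64(0.172), np.float64(0.166), np.float64(0.165), np.float64(0.171), np.float64(0.184)]
rack [np.float64(0.018), np.float64(0.018), np.float64(0.021), np.float64(0.027), np.float64(0.05), np.float64(0.094), np.float64(0.148)]
t 65.15 pos [0.4409 0.0676 0.2691] F [-0.   0.5 -0.5] grip 0.0869
('wrist', [0.394, 0.2179], [0.058, 0.06, 0.008], 0.033, 184, np.float64(0.054))
('wrist', [0.4405, 0.07], [0.059, 0.059, 0.003], 0.033, 2, np.float64(0.054))
('wrist', [0.4111, 0.3182], [0.033, 0.055, 0.009], 0.033, 3, np.float64(0.054))
```

View pics/w8.png

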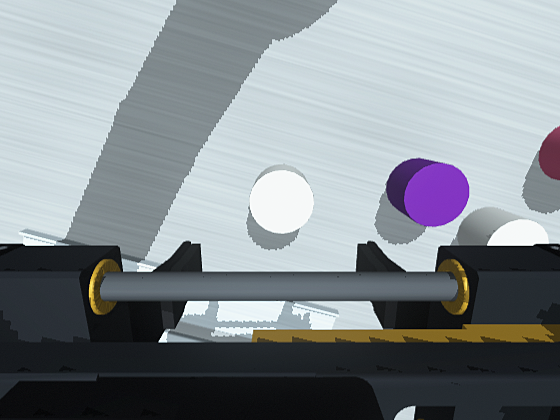

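The white pot at (281,200) is the target. The purple one at (428,190) is the decoy and is left alone.

```bash
cat >> pick.py <<'E'
def full(xy,k,tag):
    if not grasp(xy): return
    qv,e,f=hik(k,*VIA); q0=np.array(env.read_joint_pos()); show(q0,qv,7)
    env.move_j(qv); snap('wrist',tag+'a')
    m=track(k,[.11,.09,.07,.05,.037],[.006]*5,flim=12)
    if m>.037: print('blocked'); return
    m=press(k,.037,.006); st()
    release(k,m+.001); retreat(k); st(); snap('wrist',tag+'b'); snap('scene',tag+'s'); seat([tag+'b.npz'],k)
E
python3 - <<'E'
from pick import *
full((.4406,.0695),1,'B')
E
```

```text
t 67.07 pos [0.4407 0.0696 0.0862] F [-1.  -0.7  3.9] grip 0.0641
t 67.95 pos [0.4397 0.0688 0.2687] F [-0.6  0.2 -2. ] grip 0.0641
minz [np.float64(0.183), np.float64(0.169), np.float64(0.165), np.float64(0.167), np.float64(0.173), np.float64(0.181), np.float64(0.187)]
rack [np.float64(0.149), np.float64(0.1), np.float64(0.058), np.float64(0.033), np.float64(0.026), np.float64(0.021), np.float64(0.019)]
m 0.110 along 1.7 [ 1.3  0.3 -1.1] g 0.0642
m 0.090 along 0.5 [-0.3  0.7 -0.9] g 0.0642
m 0.070 along 0.8 [ 0.2 -0.1 -1. ] g 0.0642
m 0.050 along 0.8 [-0.5  0.  -1.7] g 0.0644
m 0.037 along 0.4 [-0.5  0.6 -1.1] g 0.0644
[(0.0355, np.float64(1.2)), (0.034, np.float64(0.5)), (0.0325, np.float64(-17.5))]
t 71.22 pos [ 0.6009 -0.0676  0.1802] F [-13.1  -2.8  11.2] grip 0.0644
t 71.47 pos [ 0.5949 -0.0675  0.1745] F [-6.2 -1.   2.2] grip 0.0645
t 72.18 pos [ 0.5961 -0.0677  0.1753] F [ 0.9 -0.  -0.1] grip 0.0868
t 72.93 pos [ 0.5388 -0.0668  0.2332] F [ 0.5 -1.1  0.2] grip 0.0872
Bb.npz peg 2 n 6687 along(89) 88.4 lat -0.2 up -18.3 size [58. 59.] slope [0. 0.]
```

Run:
```python
import cv2,numpy as np
a=cv2.imread('pics/Ba.png');b=cv2.imread('pics/Bb.png'); cv2.imwrite('pics/Bm.png',np.hstack([a[:300],b[:300]])[:, :][::1,::1] if 0 else cv2.resize(np.hstack([a[:300],b[:300]]),None,fx=.71,fy=.71))
```

```text
(no output)
```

View pics/Bm.png

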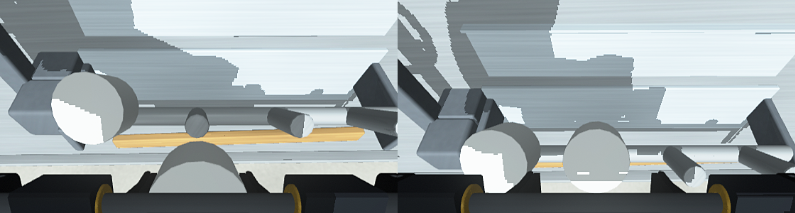

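Pot B is seated at 88.4 mm. Pot C to peg 3.

Run:
```python
from pick import *
for r in locate('top','t3'): print(r)
qv,b=approach((.4255,.3205),2,1)
for r in locate('wrist','w9'): print(r)
```

```text
('top', [0.5104, 0.3964], [0.06, 0.06, 0.017], 0.034, 4, np.float64(0.054))
('top', [0.4265, 0.3194], [0.059, 0.061, 0.016], 0.033, 4, np.float64(0.054))
('top', [0.3943, 0.2156], [0.059, 0.059, 0.015], 0.033, 169, np.float64(0.054))
('top', [0.3127, 0.3704], [0.058, 0.06, 0.015], 0.034, 100, np.float64(0.054))
psi 120
minz [np.float64(0.187), np.float64(0.189), np.float64(0.184), np.float64(0.177), np.float64(0.171), np.float64(0.172), np.float64(0.184)]
rack [np.float64(0.019), np.float64(0.017), np.float64(0.013), np.float64(0.021), np.float64(0.032), np.float64(0.09), np.float64(0.212)]
t 75.06 pos [0.4263 0.3192 0.2694] F [-0.1  0.4 -0.6] grip 0.0871
('wrist', [0.3938, 0.2191], [0.058, 0.059, 0.003], 0.033, 174, np.float64(0.054))
('wrist', [0.312, 0.3725], [0.059, 0.059, 0.005], 0.033, 103, np.float64(0.054))
('wrist', [0.4254, 0.3221], [0.059, 0.059, 0.003], 0.033, 3, np.float64(0.054))
('wrist', [0.5186, 0.4032], [0.04, 0.052, 0.003], 0.033, 3, np.float64(0.054))
```

View pics/w9.png

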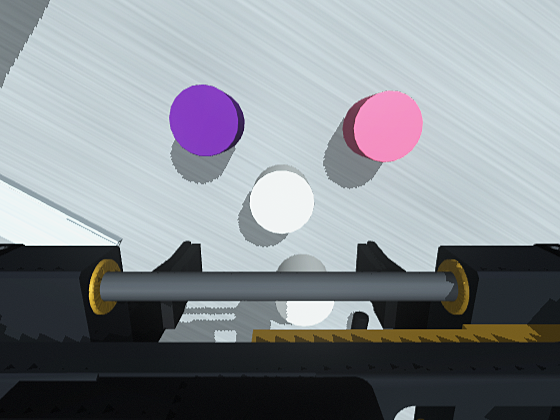

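The white pot at (281,201) is the target. The purple (205,120) and pink (388,126) cups are decoys, clear of the fingers.

Run:
```python
from pick import *
full((.4257,.3215),2,'C')
for r in locate('top','t4'): print(r)
```

```text
t 76.95 pos [0.4257 0.3216 0.0862] F [-0.6  0.5  1.3] grip 0.0659
t 77.83 pos [0.4254 0.3204 0.2684] F [ 0.   0.5 -2.4] grip 0.0662
minz [np.float64(0.182), np.float64(0.17), np.float64(0.167), np.float64(0.17), np.float64(0.176), np.float64(0.183), np.float64(0.187)]
rack [np.float64(0.212), np.float64(0.11), np.float64(0.051), np.float64(0.03), np.float64(0.023), np.float64(0.018), np.float64(0.018)]
m 0.110 along 0.9 [-0.   0.5 -1.3] g 0.0664
m 0.090 along 0.5 [-0.2 -0.2 -1. ] g 0.0666
m 0.070 along 1.7 [ 0.4  0.4 -2. ] g 0.0663
m 0.050 along 1.6 [-0.1  0.5 -2.4] g 0.0662
m 0.037 along 0.5 [-0.5 -0.5 -1.1] g 0.0662
[(0.0355, np.float64(1.3)), (0.034, np.float64(-1.9)), (0.0325, np.float64(-20.3))]
t 81.24 pos [0.6035 0.0325 0.1805] F [-14.6  -3.4  13.6] grip 0.0660
t 81.49 pos [0.5979 0.0326 0.175 ] F [-7.9 -1.1  4.4] grip 0.0664
t 82.17 pos [0.5988 0.0324 0.1753] F [ 0.3 -0.6  0.5] grip 0.0867
t 82.92 pos [0.5416 0.0334 0.2332] F [ 0.1  0.3 -0.5] grip 0.0869
Cb.npz peg 3 n 6697 along(89) 88.9 lat 0.1 up -18.2 size [58. 58.] slope [0. 0.]
('top', [0.5096, 0.3967], [0.06, 0.06, 0.016], 0.033, 4, np.float64(0.054))
('top', [0.3945, 0.2154], [0.058, 0.06, 0.015], 0.034, 169, np.float64(0.055))
('top', [0.3127, 0.37], [0.058, 0.059, 0.016], 0.034, 99, np.float64(0.055))
```

Run:
```python
from pick import *
q,e,f=hik(2,*VIA,seed=np.array(env.read_joint_pos())); env.move_j(q)
qv,e,f=hik(3,*VIA); b=pick_cfg((.5105,.3985),.27,qv,psis=[105,120,135]); print(b[0],b[1]); show(q,b[2],7); env.move_j(b[2]); st()
for r in locate('wrist','w10'): print(r)
```

```text
0.8432796471845199 105
minz [np.float64(0.187), np.float64(0.195), np.float64(0.194), np.float64(0.189), np.float64(0.182), np.float64(0.18), np.float64(0.184)]
rack [np.float64(0.018), np.float64(0.023), np.float64(0.024), np.float64(0.017), np.float64(0.024), np.float64(0.11), np.float64(1.0)]
t 84.83 pos [0.5114 0.397  0.2694] F [-0.7 -0.4  0. ] grip 0.0868
('wrist', [0.3986, 0.2198], [0.051, 0.061, 0.008], 0.033, 187, np.float64(0.054))
('wrist', [0.3359, 0.3787], [0.016, 0.044, 0.01], 0.027, 96, np.float64(0.054))
('wrist', [0.5084, 0.3998], [0.059, 0.059, 0.003], 0.033, 4, np.float64(0.054))
```

View pics/w10.png

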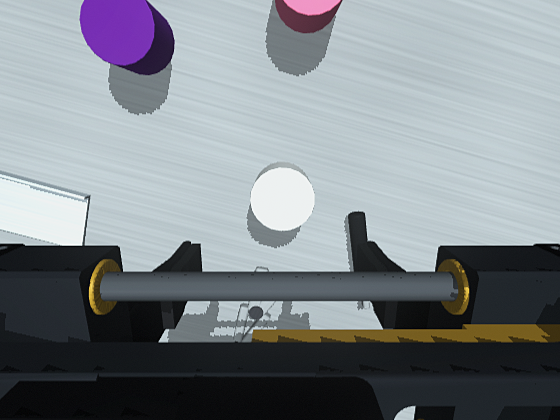

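The white pot is at (282,198). The cutter's handle end is at (356,212), so I'll check finger clearance before descending.

Run:
```python
from pick import *
z=np.load('w10.npz'); P=cloud(z['K'],z['T'],z['d']); im=z['im']
sub=P[205:240,343:368]; m=(sub[...,2]>.006)&(sub[...,2]<.035); S=sub[m]; print(len(S),np.percentile(S,[1,50,99],axis=0).round(3).tolist())
p,r=np.array([.5089,.399]),.0
for psi in [105,120,135,150]:
    u=np.array([np.cos(np.deg2rad(psi)),np.sin(np.deg2rad(psi))]);w=np.array([-u[1],u[0]])
    v=S[:,:2]-p; a=v@u; l=v@w
    print(psi,'min along jaw',a.min().round(3),'lat there',np.abs(l).min().round(3), 'gap to finger box',np.hypot(np.maximum(abs(a)-.0585,0),np.maximum(abs(l)-.012,0)).min().round(3))
```

```text
475 [[0.509, 0.483, 0.007], [0.525, 0.494, 0.017], [0.542, 0.508, 0.02]]
105 min along jaw 0.078 lat there 0.025 gap to finger box 0.026
120 min along jaw 0.064 lat there 0.047 gap to finger box 0.037
135 min along jaw 0.042 lat there 0.063 gap to finger box 0.051
150 min along jaw 0.016 lat there 0.076 gap to finger box 0.064
```

26 mm clear of the fingers, and clear of the palm, which stays at z≥0.086. Proceeding.

Run:
```python
from pick import *
full((.5089,.399),3,'D')
a=cv2.imread('pics/Ds.png')[100:310,100:380]; cv2.imwrite('pics/Dsc.png',cv2.resize(a,None,fx=2.8,fy=2.8))
```

```text
t 86.72 pos [0.5089 0.3991 0.0862] F [0.2 1.5 1.2] grip 0.0661
t 87.61 pos [0.5088 0.3981 0.2682] F [ 0.1  1.  -1.3] grip 0.0656
minz [np.float64(0.182), np.float64(0.175), np.float64(0.174), np.float64(0.178), np.float64(0.183), np.float64(0.187), np.float64(0.187)]
rack [np.float64(1.0), np.float64(0.143), np.float64(0.044), np.float64(0.023), np.float64(0.018), np.float64(0.017), np.float64(0.019)]
m 0.110 along 0.9 [ 0.6  0.  -0.7] g 0.0656
m 0.090 along 0.4 [-0.2  0.3 -0.8] g 0.0657
m 0.070 along 0.4 [ 0.   0.  -0.6] g 0.0656
m 0.050 along 0.8 [-0.4  0.  -1.6] g 0.0655
m 0.037 along 0.7 [-0.3 -0.1 -1.3] g 0.0652
[(0.0355, np.float64(-0.5)), (0.034, np.float64(-1.4)), (0.0325, np.float64(-16.6))]
t 90.83 pos [0.6057 0.1325 0.1806] F [-11.5  -2.6  11. ] grip 0.0656
t 91.08 pos [0.5999 0.1326 0.1749] F [-6.2 -1.1  4.2] grip 0.0654
t 91.78 pos [0.6011 0.1323 0.1753] F [ 0.6  0.  -0.7] grip 0.0871
t 92.53 pos [0.5439 0.1335 0.2331] F [0.9 0.3 0. ] grip 0.0868
Db.npz peg 4 n 6712 along(89) 88.8 lat 0.1 up -18.2 size [58. 58.] slope [0. 0.]
```

View pics/Dsc.png

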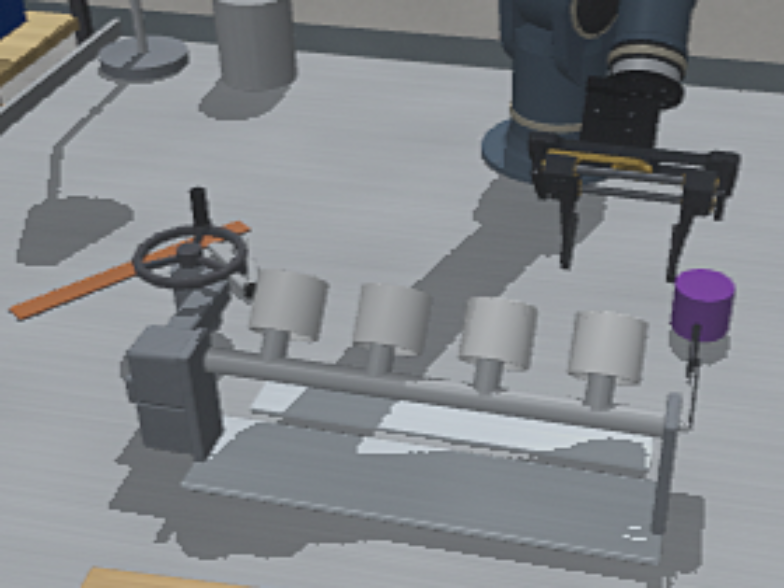

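All four pots are hanging. I'll back away and run final checks on all seats, the peg angle, the bystanders and any leftover white pots.

Run:
```python
from pick import *
from pegang import *
q,e,f=hik(3,*VIA,seed=np.array(env.read_joint_pos())); env.move_j(q)
qv,e,f=hik(1,.115,-.055,seed=np.array(env.read_joint_pos())); print(e,f)
if e<1e-3 and f<3e-3:
    show(q,qv,7); env.move_j(qv); snap('wrist','f1')
    for k in range(4): seat(['f1.npz'],k)
b=pick_cfg((.44,.30),.33,q); env.move_j(b[2]); st()
for r in locate('top','t5'): print(r)
snap('scene','s9')
z=np.load('t5.npz'); z0=np.load('top0.npz'); P=cloud(z['K'],z['T'],z['d'])
env.outline_of('top','ruler')
for q in ['ruler','clamp_a','cutter']:
    for o in env.outline_of('top',q)[:2]:
        if o['p']>.4: print(q,round(o['p'],2),np.round(o['pixel']),np.nanmedian(P[o['pixels']],0).round(3))
a=cv2.imread('pics/s9.png')[150:320,130:360]; cv2.imwrite('pics/s9c.png',cv2.resize(a,None,fx=3.4,fy=3.4,interpolation=cv2.INTER_CUBIC))
```

```text
1.9381982831655486e-09 1.7069529303797163e-08
minz [np.float64(0.187), np.float64(0.187), np.float64(0.187), np.float64(0.189), np.float64(0.191), np.float64(0.194), np.float64(0.197)]
rack [np.float64(0.019), np.float64(0.016), np.float64(0.016), np.float64(0.017), np.float64(0.019), np.float64(0.022), np.float64(0.026)]
f1.npz peg 1 n 8667 along(89) 88.5 lat 0.6 up -17.2 size [59. 58.] slope [-0. -0.]
f1.npz peg 2 n 8545 along(89) 88.5 lat -0.1 up -17.7 size [58. 58.] slope [0. 0.]
f1.npz peg 3 n 8634 along(89) 88.8 lat -0.6 up -17.3 size [59. 58.] slope [0. 0.]
f1.npz peg 4 n 1659 along(89) 88.5 lat -24.0 up -13.2 size [17. 45.] slope [ 0.2  -0.02]
t 95.34 pos [0.4406 0.2991 0.3295] F [ 0.2 -0.1 -0.3] grip 0.0868
('top', [0.3128, 0.3692], [0.059, 0.061, 0.016], 0.035, 98, np.float64(0.054))
ruler 0.59 [248. 421.] [ 0.402 -0.441  0.004]
clamp_a 0.61 [178. 170.] [0.661 0.403 0.012]
cutter 0.74 [250. 390.] [ 0.391 -0.327  0.011]
cutter 0.67 [209. 139.] [0.566 0.51  0.017]
```

View pics/s9c.png

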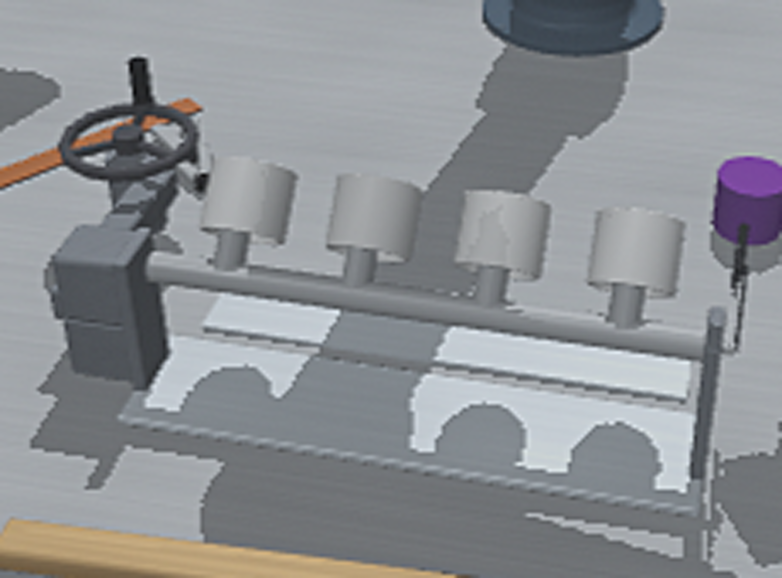

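View pics/t5.png

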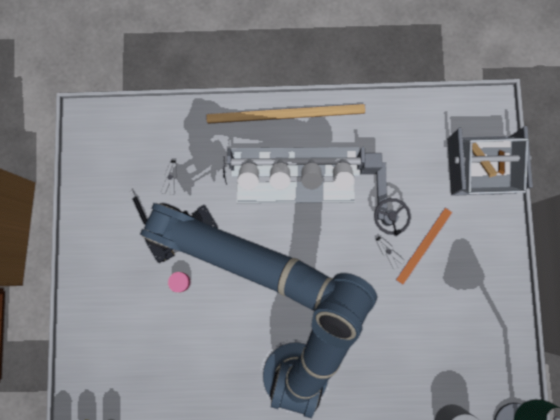

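Scene and top views show four pots on the four pegs. Ruler, clamps and cutter are where they started to within about 5 mm, no white pot is left on the cart, and the arm is clear. Handing in.

Run:
```python
from h import *
env.wait(.3); st(); env.job_done(); st()
```

```text
t 95.94 pos [0.44 0.3  0.33] F [ 0.2  0.8 -0.1] grip 0.0873
the job is handed in; nothing more can be done
the job is handed in; nothing more can be done
```

The job is handed in at about 96 s. The pegs are at 45 degrees and all four white pots hang mouth-down, one per peg. `job_done` gives no verdict, so what follows rests on my own measurements.

**Cranking:** My first grip on the crank slipped out along the pads, with about 45 N at the wrist. I regrasped with the jaws turned to follow the crank and finished in three strokes. After cranking, both cameras measured the pegs at about 0.785 rad, which matches the wheel count. I did not read the pointer against the heavy mark directly.

**Pots:** Each pot was pressed until the peg tip met its inner floor, then released.

| Peg | Pot floor from bar axis (fully home = 89 mm) | Drop across the peg | Tilt |
|---|---|---|---|
| 1 | 88.5 mm | about 18 mm | none seen |
| 2 | 88.4 mm | about 18 mm | none seen |
| 3 | 88.9 mm | about 18 mm | none seen |
| 4 | 88.8 mm | about 18 mm | none seen |

**Final look:**
- **Pegs 1–3:** these measured the same again.
- **Peg 4:** it was only partly in view, so its lateral and tilt figures from that picture were not usable. Its reading right after release was good.
- **Bystanders:** the ruler, clamps and cutter were within about 5 mm of where they started. The network labelled clamp_b as a second cutter in that picture.
- **Decoys:** the purple and pink cups were left alone.

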